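Pour the brass nuts through the funnel into the tall jar

TASK

Stand the taller of the two grey jars on the bench upright and centred under the funnel's spout, then tip the tray by its lever so that all five brass nuts run through the funnel into that jar. Finally swing the tray back down level, leaving the filled jar standing under the spout; leave the short jar, the white bottle and the wrench where they are.

Things in the scene. Friction and masses are not known exactly. Their poses are not given: they have to be found in the camera images.
- stand: Fixed pouring stand: steel foot and two upright rods carrying a white funnel and, on its +y side, a tipping tray. Origin on the table exactly under the funnel's axis, z up; yaw varies up to 0.2 rad. The -x and -y sides beneath the funnel are open down to the table; foot and rods lie only at stand x 65 to 175, y -60 to 210 mm (rods to z 243).
- funnel_rim (a point): Centre of the white funnel's round rim, 136 mm across, on the funnel's axis 210 mm above the table. The cone narrows to a straight spout, 57 mm outside and 51 mm inside, from z = 135 down to 110 mm.
- spout (a point): Centre of the funnel spout's lower open end, 110 mm above the table, on the funnel's axis.
- tray (a joint): Tray angle (rad): 0 level as at the start, 1.05 (stop) fully tipped towards the funnel. The hinge is stiff: it stays where it is left; it takes about 8 N at the lever ball to raise it loaded, 2 to 5 N to lower it. The nuts begin to slide at about 0.45 to 0.65 rad.
- tray_hinge (a point): Point on the tray's hinge axis, mid-width, at stand (0, 50, 224) mm; the axis runs along the stand's x. The open aluminium tray, 104 mm wide with 28 mm walls, reaches from its open lip over the funnel (stand y = 40) to its back wall (stand y = 205); its floor is level with the hinge.
- lever_ball (a point): Centre of the 32 mm wooden ball on the tray's lever, a 10 mm steel rod from the hinge, on the tray's -x side; 110 mm from the hinge axis. Tray level: rod leans 30 degrees away from the funnel, ball at stand (-74, 105, 319) mm; fully tipped: (-74, -5, 319), passing z 334 midway. Push the ball to stand -y to tip and pour, back to +y to lower.
- tall_jar: The taller of two plain light-grey plastic open jars: 68 mm outside diameter, 62 mm inside, 100 mm high, floor 5 mm thick, about 0.12 kg. Loose. Origin at the centre of its underside, z up along its axis.
- tall_jar_mouth (a point): Centre of the tall jar's mouth, 100 mm above its underside.
- short_jar: The shorter grey jar, same diameter, 60 mm high. Loose bystander. Origin at the centre of its underside.
- bottle: Closed white jar with black cap, 60 mm across, 130 mm high, loose bystander. Origin at the centre of its underside.
- wrench: Steel wrench 180 mm long lying on the table, loose bystander. Origin under its middle, x along its length.
- nut0: One of five alike brass hexagon nuts, 16 mm across flats, 13 mm high, about 24 g, lying loose in the tray. Origin at the centre of one end face, z along its axis.
- nut1: One of five alike brass hexagon nuts, 16 mm across flats, 13 mm high, about 24 g, lying loose in the tray. Origin at the centre of one end face, z along its axis.
- nut2: One of five alike brass hexagon nuts, 16 mm across flats, 13 mm high, about 24 g, lying loose in the tray. Origin at the centre of one end face, z along its axis.
- nut3: One of five alike brass hexagon nuts, 16 mm across flats, 13 mm high, about 24 g, lying loose in the tray. Origin at the centre of one end face, z along its axis.
- nut4: One of five alike brass hexagon nuts, 16 mm across flats, 13 mm high, about 24 g, lying loose in the tray. Origin at the centre of one end face, z along its axis.
Mind the look-alikes: they are no part of the job. Leave any brown look-alike of the tall_jar alone.

How it is judged:
On the way, in this order (a step that is already met when the one before it is completed fails the run):
1. the tall jar stands upright on the bench under the spout, its mouth centred within 15 mm, the tray not yet tipped (horizontal distance between tall_jar_mouth and spout below 0.015 m and height (world z) of tall_jar below 0.006 m and angle between tall_jar's own z axis and vertical below 0.1 rad and value of joint tray below 0.15 rad), for 0.2 s.
2. the tray is tipped by more than 0.35 rad with the tall jar under the spout (horizontal distance between tall_jar_mouth and spout below 0.015 m and value of joint tray above 0.35 rad), for 0.1 s.
At the end, for the whole second after the job is handed in: All five nuts lie at rest inside the tall jar (below its rim); the jar stands upright on the bench with its mouth within 15 mm of the spout's axis (sideways); the tray is back level within 0.12 rad (horizontal distance between tall_jar_mouth and spout below 0.015 m and height (world z) of tall_jar below 0.006 m and angle between tall_jar's own z axis and vertical below 0.1 rad and value of joint tray below 0.12 rad and linear speed of tall_jar below 0.02 m/s and x of nut0 in the frame of tall_jar between -0.034 and 0.034 m and y of nut0 in the frame of tall_jar between -0.034 and 0.034 m and z of nut0 in the frame of tall_jar between 0 and 0.095 m and linear speed of each of nut0, nut1, nut2, nut3, nut4 below 0.03 m/s and x of nut1 in the frame of tall_jar between -0.034 and 0.034 m and y of nut1 in the frame of tall_jar between -0.034 and 0.034 m and z of nut1 in the frame of tall_jar between 0 and 0.095 m and x of nut2 in the frame of tall_jar between -0.034 and 0.034 m and y of nut2 in the frame of tall_jar between -0.034 and 0.034 m and z of nut2 in the frame of tall_jar between 0 and 0.095 m and x of nut3 in the frame of tall_jar between -0.034 and 0.034 m and y of nut3 in the frame of tall_jar between -0.034 and 0.034 m and z of nut3 in the frame of tall_jar between 0 and 0.095 m and x of nut4 in the frame of tall_jar between -0.034 and 0.034 m and y of nut4 in the frame of tall_jar between -0.034 and 0.034 m and z of nut4 in the frame of tall_jar between 0 and 0.095 m); the robot touches nothing.
It fails at once if the short jar, the bottle or the wrench is moved by more than 40 mm or a jar or bottle is knocked over (distance of any of short_jar, bottle, wrench from where it was at the start of the episode above 0.04 m or angle between any of short_jar, bottle, tall_jar's own z axis and vertical above 0.6 rad).
It also fails if it takes over 72 s, if anything falls off the work surface, if the arm or the gripper's body presses on something with over 40 N, if the wrist force passes 120 N, or if a joint passes its speed limit or range.

ROBOT

A 6-joint arm with a two-finger parallel gripper is mounted at the origin on the work surface. World frame = base frame: x ahead of the robot, y to its left, z up, the work surface at z = 0. Lengths are in m, angles in rad, forces in N, time in s.
With the tool pointing down it reaches from about 0.3 to 0.825 m from the base axis. Payload 5.4 kg.
Tool frame: the origin (TCP) lies on the centre line of the jaws, within the pads' length; the fingertips stand ahead of it and the grasp point (between the pads) lies 5 mm behind it (robot.finger_overhang is the x of the fingertips in the tool frame, in m); x points along the fingers, z is the direction in which the jaws open and shut, and the axes are right-handed (so a half turn about x gives the same grasp; the last joint's range is limited). The gripper opens to 92 mm and grips with 3 to 60 N. Pads are 20 mm wide; open, the fingers measure 128 mm over their backs; the gripper's body (75 mm by 189 mm) begins 69 mm behind the grasp point.
Start: joints at [1.045, 0.158, 1.597, -0, 1.386, -0.21], TCP at [0.179, 0.547, 0.229] pointing down, gripper open.
Joint ranges: [-2.91, 2.91], [-0.94, 2.29], [0.18, 2.7], [-1.29, 4.43], [0.17, 2.64], [-3, 3]. Speed limits (rad/s): [2.57, 2.57, 3.14, 3.14, 3.14, 3.14].

INTERFACE

Orientations are given as a unit quaternion [w, x, y, z].
In Python, from bench import get_state, vision, robot gives the robot as it stands.
- The arm moves only by the tool jog_arm, never from a script. Its argument "rows" is a list that holds one entry, the list of rows, each a list of 5 numbers: the opening, from 0 (shut) to 1 (fully open), then the shift along the tool's x, y, z in m, then the turn about the tool's x in rad. A call has 1 to 10 rows; each row is the pose to reach, as a shift and turn from the pose commanded when the call began, along the tool's axes at that moment; what a row does not reach only later rows make up. A row lasts 1/8 s, in which the tool goes at most 62.5 mm and 10.7 degrees, less where a joint would pass 70% of its speed; a pose out of reach is approached as far as the arm can. A call with a gripper value outside its range is refused whole. The fingers move at their own pace and stop on an object; "newtons" is the grip in N (left out, the last holds). Time passes only in rows, so rows that repeat a pose let the fingers close. It gives the time, the measured TCP pose, the force and the opening at its end, in the units of the state.
- get_state(): the state, without advancing time (a new reading comes with each control period).
- vision.read_camera(name): name is "side" or "top" or "wrist"; returns a dict with "pixels" (400x640x3 uint8, red, green, blue), "z_map" (400x640 float32, m along the optical axis (not along the pixel's ray), 0 where there is no reading), "camera_matrix" (3x3 intrinsics, pixels), "dist" ([k1, k2, p1, p2, k3] as OpenCV has them; the pictures are not rectified), "T" (4x4, takes a point from camera to world coordinates). Camera axes: x right, y down, z forward; pixel columns grow to the right and rows downward; lengths in m; the calibration is good to about 2 mm. A picture is of the moment at which its call begins.
- robot.close_job(): hands the job in, once; it reports no verdict.
The state is a dict: "clock": time; "qpos": joint angles; "dq": joint speeds; "joint_torque": joint torques, N m; "position": TCP position; "tcp_rot": TCP orientation; "wrist_force": force on the tool from outside, world axes, zero at the start; "moment": the same for the moment, N m; "finger_gap": opening from 0.0 (shut) to 1.0 (fully open).
Only numpy, scipy, OpenCV 4.12 (cv2) and the standard library are available. Lean on these libraries where they do the work, as an engineer would, in place of code of your own. Each camera call takes 0.05 s, during which the arm holds its last target. There are 200 camera calls.

## Working session

There is one attempt and no reset: what is moved stays moved. The work goes in short steps, Python scripts to look and compute and a tool call to move; the robot and the scene stay as the last step left them, time stands still between calls to the robot, and variables do not carry over. Pictures are saved under pics/ and viewed, about 8 in all and at most 12, crops included, and the job is handed in when it is done.

Besides the shell and the picture viewer there is one more tool, called by a JSON object that holds its "method" and its "body", one argument or row to a line. jog_arm: Moves the arm, as the interface text tells. Its arguments: {"type":"object","properties":{"rows":{"type":"array","items":{"type":"array","items":{"type":"array","items":{"type":"number"}}}},"newtons":{"type":"number"}},"required":["rows"]}

```bash
ls; mkdir -p pics; cat > h.py <<'E'
import numpy as np, cv2
from bench import get_state, vision, robot
from scipy.spatial.transform import Rotation as R
def cam(n): return vision.read_camera(n)
def ray(c,uv):
    p=cv2.undistortPoints(np.array([[uv]],float),c["camera_matrix"],np.array(c["dist"],float))[0,0]
    d=c["T"][:3,:3]@np.array([p[0],p[1],1.]); return c["T"][:3,3],d
def plane(c,uv,z):
    o,d=ray(c,uv); return o+d*(z-o[2])/d[2]
def cloud(c):
    h,w=c["z_map"].shape; u,v=np.meshgrid(np.arange(w),np.arange(h))
    p=cv2.undistortPoints(np.stack([u,v],-1).reshape(-1,1,2).astype(float),c["camera_matrix"],np.array(c["dist"],float)).reshape(h,w,2)
    P=np.dstack([p,np.ones((h,w))])*c["z_map"][...,None]
    return P@c["T"][:3,:3].T+c["T"][:3,3]
def save(n,c,crop=None,s=1):
    im=c["pixels"][...,::-1]
    if crop: x0,y0,x1,y1=crop; im=im[y0:y1,x0:x1]
    cv2.imwrite("pics/"+n,cv2.resize(im,None,fx=s,fy=s))
def Rt(s): q=s["tcp_rot"]; return R.from_quat([q[1],q[2],q[3],q[0]]).as_matrix()
E
python3 - <<'E'
from h import *
a=cam("top");b=cam("side")
im=np.vstack([a["pixels"],b["pixels"]])[...,::-1]
cv2.imwrite("pics/a.png",cv2.resize(im,(480,600),interpolation=cv2.INTER_AREA))
save("top.png",a); save("side.png",b)
for c in(a,b): print(np.round(c["T"],3).tolist(), (c["z_map"]>0).mean(), c["camera_matrix"][0,0],c["dist"])
s=get_state();print(s); print(Rt(s)); print(robot.finger_overhang)
E
```

```text
pics
[[-0.021, -0.983, 0.182, 0.299], [-1.0, 0.024, 0.015, -0.024], [-0.019, -0.182, -0.983, 1.412], [0.0, 0.0, 0.0, 1.0]] 0.99608203125 439.4421895371937 [-0.0673016  0.         0.         0.         0.       ]
[[0.896, -0.338, 0.29, 0.116], [-0.445, -0.676, 0.588, -0.811], [-0.002, -0.655, -0.755, 1.192], [0.0, 0.0, 0.0, 1.0]] 0.99586328125 419.86207454533667 [-0.10641335  0.          0.          0.          0.        ]
{'clock': 0.1, 'qpos': array([ 1.04489143e+00,  1.58987373e-01,  1.59808221e+00,  3.13867202e-05,
        1.38621630e+00, -2.10101690e-01]), 'dq': array([-1.03609709e-03, -2.32015763e-03, -5.32912044e-03,  1.50602358e-03,
       -4.85555266e-05,  6.60062211e-04]), 'joint_torque': array([-2.81640132e-04, -3.86502671e+01, -3.22960210e+01,  7.03049242e-02,
        3.40165535e-02, -6.73918998e-05]), 'position': array([0.17831988, 0.54608627, 0.22772868]), 'tcp_rot': array([ 0.57185217, -0.41538748,  0.57295551,  0.41492207]), 'wrist_force': array([ 0.2666439 , -0.95993256, -0.23889805]), 'moment': array([ 0.02165789, -0.01589065, -0.01266923]), 'finger_gap': 1.0011758600668108}
[[-8.76674515e-04 -9.50545260e-01  3.10584836e-01]
 [-1.44892829e-03  3.10585837e-01  9.50544233e-01]
 [-9.99998566e-01  3.83302751e-04 -1.64955460e-03]]
0.014
```

View pics/top.png

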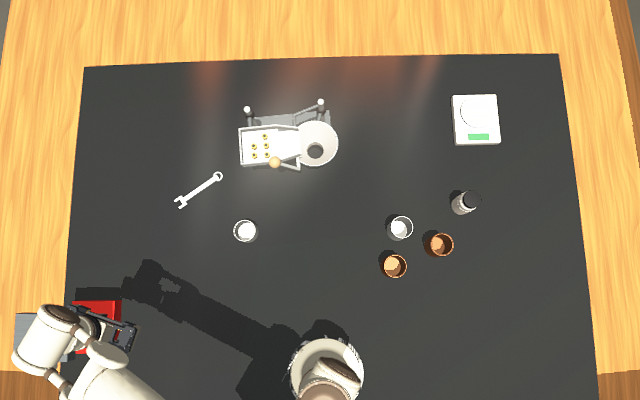

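View pics/side.png

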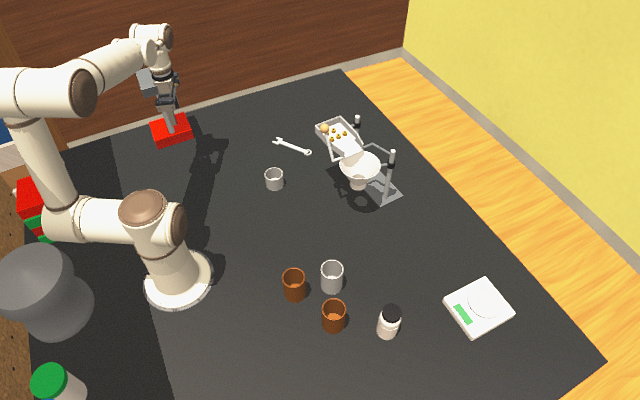

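The top view shows grey jars at (245,231) and (400,228), brown look-alikes at (395,266) and (441,244), the bottle at (465,202), the wrench at (200,190), the funnel at (316,143) and the lever ball at (275,162). In the side view the grey jar at (332,277) looks taller than the one at (274,179). Next I'll measure heights and positions.

```bash
python3 - <<'E'
from h import *
from scipy.optimize import least_squares
a=cam("top");b=cam("side");A=cloud(a);B=cloud(b)
P=np.vstack([A.reshape(-1,3),B.reshape(-1,3)]); np.save("P.npy",P)
def circ(Q):
    f=lambda p:np.hypot(Q[:,0]-p[0],Q[:,1]-p[1])-p[2]
    return least_squares(f,[*Q[:,:2].mean(0),.03],loss='soft_l1',f_scale=.002).x
for n,uv,z in [("g1",(245,231),.06),("g2",(400,228),.1),("br1",(395,266),.1),("br2",(441,244),.1),("bottle",(470,200),.13),("funnel",(318,143),.21)]:
    c=plane(a,uv,z); r=.09 if n=="funnel" else .055
    out=[]
    for X in(A,B):
        Q=X.reshape(-1,3); Q=Q[(np.hypot(*(Q[:,:2]-c[:2]).T)<r)&(Q[:,2]>.02)]
        h=np.percentile(Q[:,2],98) if n!="funnel" else .21
        T=Q[abs(Q[:,2]-h)<.005]
        out+= [round(h,3),np.round(circ(T),4).tolist(),len(T)]
    print(n,c.round(3),out)
# ball: brownish wood blob
for n,c,X in(("top",a,A),("side",b,B)):
    m=(abs(X[...,2]-.319)<.03)
    hsv=cv2.cvtColor(c["pixels"],cv2.COLOR_RGB2HSV)
    m&=(hsv[...,1]>70)&(hsv[...,0]<25)&(X[...,0]>.4)&(X[...,0]<.75)&(X[...,1]<.3)
    k,l,st,ce=cv2.connectedComponentsWithStats(m.astype(np.uint8))
    i=1+st[1:,4].argmax(); q=X[l==i]; print(n,"ball",ce[i],st[i],q.mean(0).round(4),q.max(0).round(4),plane(c,ce[i],.319).round(4))
# rod tops z ~.243
for n,uv in(("rodA",(247,110)),("rodB",(321,103))): print(n,plane(a,uv,.243).round(3))
save("c.png",b,(230,100,430,360),2.3)
E
```

```text
g1 [0.437 0.24  0.06 ] [np.float64(0.065), [0.4394, 0.2428, 0.0312], 24, np.float64(0.062), [0.4396, 0.2407, 0.0315], 43]
g2 [ 0.432 -0.233  0.1  ] [np.float64(0.103), [0.4359, -0.2376, 0.0322], 44, np.float64(0.101), [0.435, -0.241, 0.0322], 77]
br1 [ 0.32  -0.213  0.1  ] [np.float64(0.103), [0.3202, -0.2122, 0.0325], 44, np.float64(0.101), [0.3209, -0.2159, 0.0316], 70]
br2 [ 0.381 -0.353  0.1  ] [np.float64(0.102), [0.3807, -0.3548, 0.0317], 57, np.float64(0.102), [0.3807, -0.3576, 0.0326], 85]
bottle [ 0.507 -0.441  0.13 ] [np.float64(0.134), [0.5111, -0.446, 0.0189], 119, np.float64(0.133), [0.5091, -0.4502, 0.0181], 211]
funnel [0.668 0.005 0.21 ] [0.21, [0.6698, 0.0173, 0.0651], 162, 0.21, [0.6691, 0.0142, 0.0651], 120]
top ball [274.38095238 162.26190476] [269 157  12  11  84] [0.584  0.114  0.3282] [0.5981 0.1283 0.337 ] [0.5864 0.1152 0.319 ]
side ball [323.80701754 128.45614035] [319 123  10  11  57] [0.5841 0.1065 0.3251] [0.5997 0.1252 0.3401] [0.5874 0.113  0.319 ]
rodA [0.761 0.203 0.243]
rodB [ 0.776 -0.007  0.243]
```

View pics/c.png

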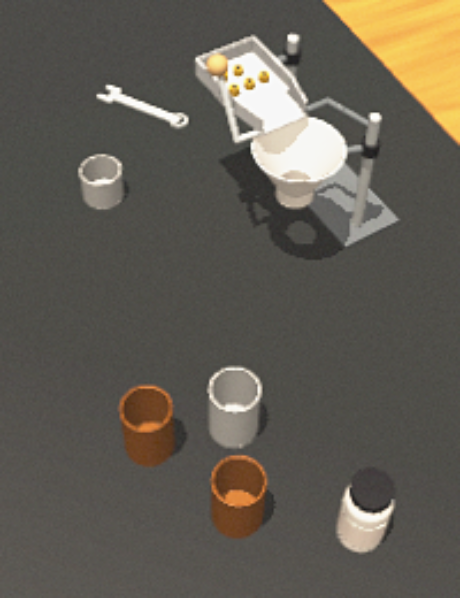

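The tall grey jar is confirmed at (0.435,-0.239), with its rim at z = 0.10. In the crop it is the grey one at (235,407), and the short grey one is at (102,182). The funnel axis is at (0.669,0.016) and the stand yaw is about 0.08.

A tool pointing straight down can't get the jar under the funnel, because the gripper body would hit the cone. I'll move to clear space and see how the arm handles poses out of reach, since that may tilt the tool outward.

{"method": "jog_arm", "body": {
  "rows": [
    [[1,-0.22,-0.44,-0.64,0],[1,-0.22,-0.44,-0.64,0],[1,-0.22,-0.44,-0.64,0],[1,-0.22,-0.44,-0.64,0],[1,-0.22,-0.44,-0.64,0],[1,-0.22,-0.44,-0.64,0],[1,-0.22,-0.44,-0.64,0],[1,-0.22,-0.44,-0.64,0],[1,-0.22,-0.44,-0.64,0],[1,-0.22,-0.44,-0.64,0]]
  ]
}}

```text
clock: 1.45
position: [0.3485, -0.0323, 0.3996]
tcp_rot: [0.573, -0.415, 0.572, 0.415]
wrist_force: [0.4, 0.4, 0.3]
finger_gap: 1.002
```

{"method": "jog_arm", "body": {
  "rows": [
    [[1,0,-0.68,-0.15,0],[1,0,-0.68,-0.15,0],[1,0,-0.68,-0.15,0],[1,0,-0.68,-0.15,0],[1,0,-0.68,-0.15,0],[1,0,-0.68,-0.15,0],[1,0,-0.68,-0.15,0],[1,0,-0.68,-0.15,0],[1,0,-0.68,-0.15,0],[1,0,-0.68,-0.15,0]]
  ]
}}

```text
clock: 2.7
position: [0.7827, -0.3018, 0.3562]
tcp_rot: [0.579, -0.424, 0.566, 0.406]
wrist_force: [-0.3, -0.3, -0.0]
finger_gap: 1.002
```

```bash
python3 - <<'E'
from h import *
s=get_state();print(s["position"],s["qpos"].round(3),s["clock"]); print(Rt(s).round(3))
E
```

```text
[ 0.78268415 -0.30179048  0.35620849] [-0.514  0.989  0.189  0.007  1.931 -1.766] 2.7
[[ 0.03  -0.95   0.311]
 [-0.01   0.311  0.95 ]
 [-0.999 -0.032 -0.   ]]
```

{"method": "jog_arm", "body": {
  "rows": [
    [[1,-0.3,-0.3,0,0],[1,-0.3,-0.3,0,0],[1,-0.3,-0.3,0,0],[1,-0.3,-0.3,0,0]]
  ]
}}

```text
clock: 3.2
position: [0.7667, -0.2874, 0.4366]
tcp_rot: [0.59, -0.443, 0.554, 0.387]
wrist_force: [0.1, 0.2, 0.1]
finger_gap: 1.002
```

```bash
python3 - <<'E'
from h import *
s=get_state();print(s["position"],s["qpos"].round(3),s["clock"]); print(Rt(s).round(3))
E
```

```text
[ 0.76667036 -0.28735174  0.43658406] [-0.511  0.894  0.183  0.014  1.971 -1.76 ] 3.2
[[ 0.088 -0.947  0.31 ]
 [-0.034  0.308  0.951]
 [-0.996 -0.094 -0.005]]
```

{"method": "jog_arm", "body": {
  "rows": [
    [[1,-0.4,-0.4,0,0],[1,-0.4,-0.4,0,0],[1,-0.4,-0.4,0,0],[1,-0.4,-0.4,0,0],[1,-0.4,-0.4,0,0],[1,-0.4,-0.4,0,0],[1,-0.4,-0.4,0,0],[1,-0.4,-0.4,0,0]]
  ]
}}

```text
clock: 4.2
position: [0.7315, -0.2655, 0.5222]
tcp_rot: [0.598, -0.455, 0.544, 0.374]
wrist_force: [0.6, -0.3, -0.9]
finger_gap: 0.998
```

```bash
python3 - <<'E'
from h import *
s=get_state();print(s["position"],s["qpos"].round(3),s["clock"]); print(Rt(s).round(3))
E
```

```text
[ 0.73145744 -0.2655249   0.52219532] [-0.511  0.783  0.183  0.023  2.04  -1.754] 4.2
[[ 0.128 -0.942  0.311]
 [-0.048  0.307  0.95 ]
 [-0.991 -0.137 -0.006]]
```

{"method": "jog_arm", "body": {
  "rows": [
    [[1,0.05,0.15,0,0],[1,0.05,0.15,0,0],[1,0.05,0.15,0,0],[1,0.05,0.15,0,0]]
  ]
}}

```text
clock: 4.7
position: [0.5942, -0.2207, 0.4499]
tcp_rot: [0.597, -0.454, 0.545, 0.375]
wrist_force: [0.8, -0.7, 0.0]
finger_gap: 1.002
```

```bash
python3 - <<'E'
from h import *
s=get_state();print(s["position"],s["qpos"].round(3),s["clock"]); print(Rt(s).round(3))
E
```

```text
[ 0.59420639 -0.2206678   0.44992748] [-0.559  0.169  1.162  0.027  1.679 -1.81 ] 4.7
[[ 0.125 -0.942  0.311]
 [-0.047  0.307  0.95 ]
 [-0.991 -0.134 -0.005]]
```

The compromise does tilt the tool outward, and the tilt stays. My plan:
1. Pick the tall jar from above, clear of the brown jars, and set it down in the open.
2. Build up about 60° of tilt.
3. Regrip the jar tilted and place it under the spout.

First I hover above the jar.

{"method": "jog_arm", "body": {
  "rows": [
    [[1,0.26,0.18,-0.065,0],[1,0.26,0.18,-0.065,0],[1,0.26,0.18,-0.065,0],[1,0.26,0.18,-0.065,0],[1,0.26,0.18,-0.065,0],[1,0.26,0.18,-0.065,0],[1,0.26,0.18,-0.065,0]]
  ]
}}

```text
clock: 5.58
position: [0.4413, -0.2417, 0.172]
tcp_rot: [0.598, -0.455, 0.544, 0.373]
wrist_force: [0.6, 0.5, 0.7]
finger_gap: 1.004
```

```bash
cat >> h.py <<'E'
def delta(target,s=None):
    s=s or get_state(); r=Rt(s); print("pos",s["position"].round(4),"t",round(s["clock"],2),"q",s["qpos"].round(2).tolist(),"F",s["wrist_force"].round(1).tolist()); print(r.round(3).tolist()); d=r.T@(np.array(target)-s["position"]); print("delta",d.round(4)); return d
E
python3 - <<'E'
from h import *
s=get_state(); delta([.436,-.239,.057],s)
c=cam("wrist"); print("cam in tool",(Rt(s).T@(c["T"][:3,3]-s["position"])).round(3))
X=cloud(c); Q=X.reshape(-1,3)
Q=Q[(abs(Q[:,2]-.1)<.006)&(np.hypot(Q[:,0]-.436,Q[:,1]+.239)<.05)]
from scipy.optimize import least_squares
if len(Q)>20: print(len(Q),least_squares(lambda p:np.hypot(Q[:,0]-p[0],Q[:,1]-p[1])-p[2],[.436,-.239,.03],loss='soft_l1',f_scale=.002).x.round(4))
save("w.png",c)
E
```

```text
pos [ 0.4413 -0.2417  0.172 ] t 5.58 q [-0.78, -0.09, 1.97, 0.06, 1.13, -2.05] F [0.6, 0.5, 0.7]
[[0.13, -0.941, 0.311], [-0.05, 0.308, 0.95], [-0.99, -0.139, -0.007]]
delta [0.113  0.0218 0.0017]
cam in tool [-0.156  0.071  0.001]
1906 [ 0.4369 -0.2385  0.032 ]
```

View pics/w.png

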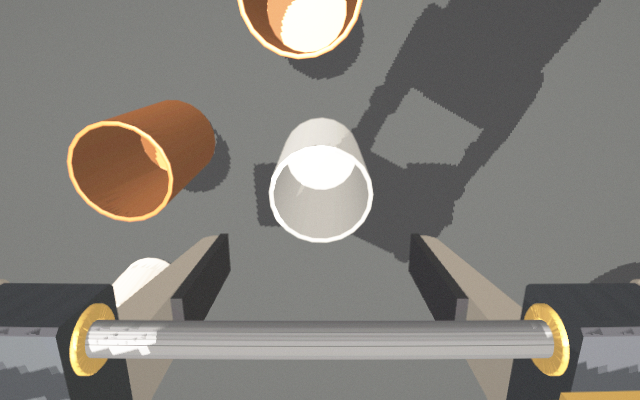

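The wrist view shows the grey jar's rim centred at about (321,193), with the brown jars at (120,170) and (302,10). The jaws straddle it with clear space, so I'm descending and gripping.

{"method": "jog_arm", "body": {
  "rows": [
    [[1,0.112,0.022,0.001,0],[1,0.112,0.022,0.001,0],[1,0.112,0.022,0.001,0],[0.5,0.112,0.022,0.001,0],[0.5,0.112,0.022,0.001,0],[0.5,0.112,0.022,0.001,0],[0.5,0.112,0.022,0.001,0]]
  ],
  "newtons": 15
}}

```text
clock: 6.5
position: [0.4359, -0.2399, 0.059]
tcp_rot: [0.598, -0.456, 0.544, 0.372]
wrist_force: [-0.5, 1.0, 8.3]
finger_gap: 0.75
```

```bash
python3 - <<'E'
from h import *
s=get_state(); print(s["finger_gap"]); delta([.50,-.12,.16],s); delta(s["position"]+[0,0,.02],s)
E
```

```text
0.7496788025106575
pos [ 0.4359 -0.2399  0.059 ] t 6.5 q [-0.78, 0.07, 2.07, 0.07, 0.88, -2.08] F [-0.5, 1.0, 8.3]
[[0.132, -0.941, 0.311], [-0.051, 0.307, 0.95], [-0.99, -0.141, -0.008]]
delta [-0.0977 -0.0378  0.1331]
pos [ 0.4359 -0.2399  0.059 ] t 6.5 q [-0.78, 0.07, 2.07, 0.07, 0.88, -2.08] F [-0.5, 1.0, 8.3]
[[0.132, -0.941, 0.311], [-0.051, 0.307, 0.95], [-0.99, -0.141, -0.008]]
delta [-0.0198 -0.0028 -0.0002]
```

{"method": "jog_arm", "body": {
  "rows": [
    [[0.5,-0.02,-0.003,0,0],[0.5,-0.02,-0.003,0,0],[0.5,-0.02,-0.014,0.05,0],[0.5,-0.02,-0.014,0.1,0],[0.5,-0.02,-0.014,0.14,0],[0.5,-0.02,-0.014,0.172,0],[0.5,-0.001,-0.011,0.172,0],[0.5,-0.001,-0.011,0.172,0],[1,-0.001,-0.011,0.172,0],[1,-0.001,-0.011,0.172,0]]
  ]
}}

```text
clock: 7.75
position: [0.4976, -0.0786, 0.0577]
tcp_rot: [0.598, -0.454, 0.545, 0.374]
wrist_force: [0.7, 1.0, 0.6]
finger_gap: 0.948
```

{"method": "jog_arm", "body": {
  "rows": [
    [[1,0,0,0,0],[1,-0.06,0,0,0],[1,-0.12,0,0,0],[1,-0.18,0.02,0,0],[1,-0.24,0.04,0,0],[1,-0.3,0.06,0,0],[1,-0.36,0.08,0,0],[1,-0.42,0.1,0,0],[1,-0.48,0.12,0,0],[1,-0.54,0.14,0,0]]
  ]
}}

```text
clock: 9.0
position: [0.2978, -0.0097, 0.5708]
tcp_rot: [0.598, -0.455, 0.544, 0.374]
wrist_force: [1.3, 0.2, 0.6]
finger_gap: 1.003
```

```bash
python3 - <<'E'
from h import *
delta([.5,-.08,.5])
from scipy.optimize import least_squares
c=cam("side"); Q=cloud(c).reshape(-1,3)
Q=Q[(abs(Q[:,2]-.1)<.006)&(np.hypot(Q[:,0]-.5,Q[:,1]+.08)<.07)]
print(len(Q),least_squares(lambda p:np.hypot(Q[:,0]-p[0],Q[:,1]-p[1])-p[2],[.5,-.08,.03],loss='soft_l1',f_scale=.002).x.round(4))
E
```

```text
pos [ 0.2978 -0.0097  0.5708] t 9.0 q [-0.46, -0.61, 1.56, 0.02, 2.05, -1.71] F [1.3, 0.2, 0.6]
[[0.128, -0.942, 0.311], [-0.048, 0.307, 0.95], [-0.991, -0.137, -0.006]]
delta [ 0.0995 -0.2023 -0.0034]
82 [ 0.4965 -0.0793  0.0324]
```

The jar now stands in the open at (0.497,-0.079). Next I raise the arm to its limit to build up tilt.

{"method": "jog_arm", "body": {
  "rows": [
    [[1,-0.5,0,0,0],[1,-0.5,0,0,0],[1,-0.5,0,0,0],[1,-0.5,0,0,0],[1,-0.5,0,0,0],[1,-0.5,0,0,0],[1,-0.5,0,0,0],[1,-0.5,0,0,0]]
  ]
}}

```text
clock: 10.05
position: [0.2602, 0.014, 0.856]
tcp_rot: [0.604, -0.468, 0.537, 0.359]
wrist_force: [-0.8, -0.3, 0.3]
finger_gap: 1.003
```

```bash
python3 - <<'E'
from h import *
delta([.5,-.08,.5])
E
```

```text
pos [0.2602 0.014  0.856 ] t 10.05 q [-0.43, -0.09, 0.42, 0.02, 2.64, -1.67] F [-0.8, -0.3, 0.3]
[[0.166, -0.935, 0.312], [-0.069, 0.304, 0.95], [-0.984, -0.179, -0.014]]
delta [ 0.3966 -0.1891 -0.0097]
```

{"method": "jog_arm", "body": {
  "rows": [
    [[1,-0.3,0.1,0,0],[1,-0.3,0.1,0,0],[1,-0.3,0.1,0,0],[1,-0.3,0.1,0,0]]
  ]
}}

```text
clock: 10.55
position: [0.2051, 0.0584, 0.8636]
tcp_rot: [0.61, -0.483, 0.528, 0.342]
wrist_force: [-0.5, 0.7, -0.3]
finger_gap: 0.999
```

```bash
python3 - <<'E'
from h import *
delta([.5,-.08,.5])
E
```

```text
pos [0.2051 0.0584 0.8636] t 10.55 q [-0.26, -0.19, 0.47, -0.08, 2.64, -1.58] F [-0.5, 0.7, -0.3]
[[0.209, -0.926, 0.314], [-0.093, 0.3, 0.949], [-0.973, -0.228, -0.024]]
delta [ 0.4285 -0.2318 -0.0302]
```

{"method": "jog_arm", "body": {
  "rows": [
    [[1,0.1,-0.5,0,0],[1,0.1,-0.5,0,0],[1,0.1,-0.5,0,0],[1,0.1,-0.5,0,0],[1,0.1,-0.5,0,0],[1,0.1,-0.5,0,0],[1,0.1,-0.5,0,0],[1,0.1,-0.5,0,0]]
  ]
}}

```text
clock: 11.55
position: [0.5601, -0.0759, 0.7637]
tcp_rot: [0.616, -0.49, 0.519, 0.333]
wrist_force: [0.1, -0.5, 0.2]
finger_gap: 1.0
```

```bash
python3 - <<'E'
from h import *
delta([.5,-.08,.5])
E
```

```text
pos [ 0.5601 -0.0759  0.7637] t 11.55 q [-0.34, 0.39, 0.19, -0.02, 2.3, -1.61] F [0.1, -0.5, 0.2]
[[0.239, -0.919, 0.313], [-0.098, 0.298, 0.95], [-0.966, -0.258, -0.019]]
delta [ 0.2408  0.1221 -0.0177]
```

{"method": "jog_arm", "body": {
  "rows": [
    [[1,0,-0.5,0,0],[1,0,-0.5,0,0],[1,0,-0.5,0,0]]
  ]
}}

```text
clock: 11.92
position: [0.6455, -0.1174, 0.7115]
tcp_rot: [0.624, -0.5, 0.508, 0.322]
wrist_force: [-0.1, 0.3, -0.0]
finger_gap: 0.998
```

{"method": "jog_arm", "body": {
  "rows": [
    [[1,0,-0.5,0,0],[1,0,-0.5,0,0],[1,0,-0.5,0,0]]
  ]
}}

```text
clock: 12.3
position: [0.713, -0.1519, 0.6634]
tcp_rot: [0.631, -0.51, 0.496, 0.309]
wrist_force: [0.4, 0.4, 0.1]
finger_gap: 1.003
```

```bash
python3 - <<'E'
from h import *
delta([.5,-.08,.5])
E
```

```text
pos [ 0.713  -0.1519  0.6634] t 12.3 q [-0.38, 0.59, 0.19, 0.01, 2.02, -1.63] F [0.4, 0.4, 0.1]
[[0.317, -0.896, 0.311], [-0.115, 0.289, 0.95], [-0.941, -0.337, -0.011]]
delta [0.0781 0.2667 0.004 ]
```

{"method": "jog_arm", "body": {
  "rows": [
    [[1,-0.1,-0.5,0,0],[1,-0.1,-0.5,0,0],[1,-0.1,-0.5,0,0],[1,-0.1,-0.5,0,0]]
  ]
}}

```text
clock: 12.8
position: [0.7521, -0.1789, 0.6394]
tcp_rot: [0.64, -0.521, 0.482, 0.295]
wrist_force: [0.5, 0.4, -0.2]
finger_gap: 1.001
```

{"method": "jog_arm", "body": {
  "rows": [
    [[1,-0.1,-0.5,0,0],[1,-0.1,-0.5,0,0],[1,-0.1,-0.5,0,0],[1,-0.1,-0.5,0,0]]
  ]
}}

```text
clock: 13.3
position: [0.7805, -0.1998, 0.6258]
tcp_rot: [0.647, -0.533, 0.468, 0.279]
wrist_force: [0.1, 0.2, 1.0]
finger_gap: 1.002
```

{"method": "jog_arm", "body": {
  "rows": [
    [[1,-0.1,-0.5,0,0],[1,-0.1,-0.5,0,0],[1,-0.1,-0.5,0,0],[1,-0.1,-0.5,0,0]]
  ]
}}

```text
clock: 13.8
position: [0.8001, -0.2156, 0.6231]
tcp_rot: [0.655, -0.544, 0.453, 0.263]
wrist_force: [-0.4, 0.0, -0.4]
finger_gap: 1.0
```

```bash
python3 - <<'E'
from h import *
delta([.5,-.08,.5])
E
```

```text
pos [ 0.8001 -0.2156  0.6231] t 13.8 q [-0.43, 0.69, 0.18, 0.05, 1.78, -1.66] F [-0.4, 0.0, -0.4]
[[0.45, -0.838, 0.307], [-0.149, 0.269, 0.952], [-0.88, -0.474, -0.003]]
delta [-0.0469  0.3464  0.0372]
```

{"method": "jog_arm", "body": {
  "rows": [
    [[1,0,-0.6,0,0],[1,0,-0.6,0,0],[1,0,-0.6,0,0],[1,0,-0.6,0,0],[1,0,-0.6,0,0]]
  ]
}}

```text
clock: 14.42
position: [0.8392, -0.2375, 0.5956]
tcp_rot: [0.662, -0.556, 0.438, 0.247]
wrist_force: [0.6, -0.6, 0.5]
finger_gap: 1.0
```

{"method": "jog_arm", "body": {
  "rows": [
    [[1,0,-0.6,0,0],[1,0,-0.6,0,0],[1,0,-0.6,0,0],[1,0,-0.6,0,0],[1,0,-0.6,0,0]]
  ]
}}

```text
clock: 15.05
position: [0.8646, -0.2528, 0.5849]
tcp_rot: [0.669, -0.567, 0.423, 0.229]
wrist_force: [-0.2, -0.5, 0.6]
finger_gap: 1.0
```

{"method": "jog_arm", "body": {
  "rows": [
    [[1,0,-0.6,0,0],[1,0,-0.6,0,0],[1,0,-0.6,0,0],[1,0,-0.6,0,0],[1,0,-0.6,0,0]]
  ]
}}

```text
clock: 15.68
position: [0.8805, -0.2634, 0.5877]
tcp_rot: [0.675, -0.578, 0.408, 0.212]
wrist_force: [0.9, -0.2, -1.0]
finger_gap: 1.002
```

{"method": "jog_arm", "body": {
  "rows": [
    [[1,0,-0.6,0,0],[1,0,-0.6,0,0],[1,0,-0.6,0,0],[1,0,-0.6,0,0],[1,0,-0.6,0,0]]
  ]
}}

```text
clock: 16.3
position: [0.889, -0.2703, 0.6013]
tcp_rot: [0.68, -0.588, 0.392, 0.194]
wrist_force: [0.2, 0.3, 0.6]
finger_gap: 1.002
```

```bash
python3 - <<'E'
from h import *
delta([.5,-.08,.5])
E
```

```text
pos [ 0.889  -0.2703  0.6013] t 16.3 q [-0.46, 0.77, 0.18, 0.1, 1.49, -1.69] F [0.2, 0.3, 0.6]
[[0.617, -0.725, 0.305], [-0.197, 0.233, 0.952], [-0.762, -0.648, 0.001]]
delta [-0.2004  0.3921  0.0626]
```

{"method": "jog_arm", "body": {
  "rows": [
    [[1,0,-0.6,0,0],[1,0,-0.6,0,0],[1,0,-0.6,0,0]]
  ]
}}

```text
clock: 16.68
position: [0.8943, -0.2742, 0.6197]
tcp_rot: [0.685, -0.598, 0.376, 0.177]
wrist_force: [0.7, -1.3, 0.2]
finger_gap: 0.997
```

{"method": "jog_arm", "body": {
  "rows": [
    [[1,0,-0.6,0,0],[1,0,-0.6,0,0],[1,0,-0.6,0,0]]
  ]
}}

```text
clock: 17.05
position: [0.8958, -0.2765, 0.6434]
tcp_rot: [0.69, -0.608, 0.36, 0.159]
wrist_force: [-0.6, 0.1, 0.3]
finger_gap: 1.003
```

{"method": "jog_arm", "body": {
  "rows": [
    [[1,0,-0.6,0,0],[1,0,-0.6,0,0],[1,0,-0.6,0,0]]
  ]
}}

```text
clock: 17.42
position: [0.8936, -0.2773, 0.6708]
tcp_rot: [0.694, -0.617, 0.344, 0.141]
wrist_force: [-0.7, -0.1, 0.5]
finger_gap: 0.998
```

{"method": "jog_arm", "body": {
  "rows": [
    [[1,0,-0.6,0,0],[1,0,-0.6,0,0],[1,0,-0.6,0,0]]
  ]
}}

```text
clock: 17.8
position: [0.888, -0.2768, 0.7014]
tcp_rot: [0.697, -0.625, 0.329, 0.124]
wrist_force: [-0.6, 0.6, 0.3]
finger_gap: 1.003
```

{"method": "jog_arm", "body": {
  "rows": [
    [[1,0,-0.6,0,0],[1,0,-0.6,0,0],[1,0,-0.6,0,0]]
  ]
}}

```text
clock: 18.18
position: [0.8791, -0.275, 0.7345]
tcp_rot: [0.7, -0.633, 0.312, 0.106]
wrist_force: [-0.4, 0.2, 0.4]
finger_gap: 1.0
```

{"method": "jog_arm", "body": {
  "rows": [
    [[1,0,-0.6,0,0],[1,0,-0.6,0,0],[1,0,-0.6,0,0]]
  ]
}}

```text
clock: 18.55
position: [0.8671, -0.2721, 0.7694]
tcp_rot: [0.702, -0.641, 0.296, 0.088]
wrist_force: [0.4, -0.6, 0.6]
finger_gap: 0.997
```

{"method": "jog_arm", "body": {
  "rows": [
    [[1,0,-0.6,0,0],[1,0,-0.6,0,0],[1,0,-0.6,0,0]]
  ]
}}

```text
clock: 18.92
position: [0.8522, -0.2682, 0.8056]
tcp_rot: [0.704, -0.648, 0.28, 0.071]
wrist_force: [-0.2, 0.0, 0.0]
finger_gap: 1.001
```

{"method": "jog_arm", "body": {
  "rows": [
    [[1,0,-0.6,0,0],[1,0,-0.6,0,0],[1,0,-0.6,0,0]]
  ]
}}

```text
clock: 19.3
position: [0.8344, -0.2632, 0.8425]
tcp_rot: [0.706, -0.655, 0.264, 0.053]
wrist_force: [0.6, 0.4, 0.9]
finger_gap: 1.002
```

```bash
python3 - <<'E'
from h import *
delta([.5,-.08,.5])
E
```

```text
pos [ 0.8344 -0.2632  0.8425] t 19.3 q [-0.51, 0.55, 0.18, 0.19, 1.31, -1.71] F [0.6, 0.4, 0.9]
[[0.855, -0.421, 0.303], [-0.27, 0.136, 0.953], [-0.443, -0.897, 0.003]]
delta [-0.1839  0.4729  0.0725]
```

Tilt is now about 64° with the jaws horizontal. Before regripping I'll fit a quick planar arm model to the readings to check whether the tilted poses are reachable.

```bash
python3 - <<'E'
from h import *
from scipy.optimize import least_squares
D=[([.179,.547,.229],[1.045,.158,1.597,1.386]),([.7827,-.3018,.3562],[-.514,.989,.189,1.931]),([.7667,-.2874,.4366],[-.511,.894,.183,1.971]),([.7315,-.2655,.5222],[-.511,.783,.183,2.04]),([.5942,-.2207,.4499],[-.559,.169,1.162,1.679]),([.4413,-.2417,.172],[-.78,-.09,1.97,1.13]),([.4359,-.2399,.059],[-.78,.07,2.07,.88]),([.2978,-.0097,.5708],[-.46,-.61,1.56,2.05]),([.2602,.014,.856],[-.43,-.09,.42,2.64]),([.5601,-.0759,.7637],[-.34,.39,.19,2.3]),([.713,-.1519,.6634],[-.38,.59,.19,2.02]),([.889,-.2703,.6013],[-.46,.77,.18,1.49]),([.8344,-.2632,.8425],[-.51,.55,.18,1.31])]
def fk(p,q):
    h,L1,L2,L3,a=p; A,B=q[1],q[1]+q[2]; C=B+q[3]
    return np.array([a+L1*np.sin(A)+L2*np.sin(B)+L3*np.sin(C), h+L1*np.cos(A)+L2*np.cos(B)+L3*np.cos(C)])
def rz(x,q): c=np.array([np.cos(q[0]),np.sin(q[0])]); return np.array([x[:2]@c,x[2]])
f=lambda p:np.concatenate([fk(p,q)-rz(x,q) for x,q in D])
r=least_squares(f,[.3,.4,.4,.25,0]);print(r.x.round(3),abs(r.fun).max(),[round(x[1]*np.cos(q[0])-x[0]*np.sin(q[0]),3) for x,q in D])
h,L1,L2,L3,a=r.x
C=np.pi-1.11
for t in([.497,-.079,.05],[.55,-.07,.05],[.6,-.05,.05],[.669,.016,.05],[.6,.1,.32]):
    rr=np.sqrt(t[0]**2+t[1]**2-.12**2)-a; w=np.array([rr-L3*np.sin(C),t[2]-h-L3*np.cos(C)])
    dd=np.hypot(*w); c=(dd*dd-L1**2-L2**2)/(2*L1*L2); q3=np.arccos(c); q2=np.arctan2(w[0],w[1])-np.arctan2(L2*np.sin(q3),L1+L2*np.cos(q3))
    print(t,"q2 %.2f q3 %.2f q5 %.2f"%(q2,q3,C-q2-q3))
delta([.497,-.079,.2])
E
```

```text
[0.275 0.396 0.518 0.334 0.01 ] 0.03596624646428098 [np.float64(0.12), np.float64(0.122), np.float64(0.124), np.float64(0.126), np.float64(0.128), np.float64(0.139), np.float64(0.136), np.float64(0.124), np.float64(0.121), np.float64(0.115), np.float64(0.123), np.float64(0.152), np.float64(0.178)]
[0.497, -0.079, 0.05] q2 -0.09 q3 2.80 q5 -0.68
[0.55, -0.07, 0.05] q2 0.05 q3 2.67 q5 -0.69
[0.6, -0.05, 0.05] q2 0.15 q3 2.55 q5 -0.67
[0.669, 0.016, 0.05] q2 0.27 q3 2.38 q5 -0.62
[0.6, 0.1, 0.32] q2 -0.56 q3 2.41 q5 0.18
pos [ 0.8344 -0.2632  0.8425] t 19.3 q [-0.51, 0.55, 0.18, 0.19, 1.31, -1.71] F [0.6, 0.4, 0.9]
[[0.855, -0.421, 0.303], [-0.27, 0.136, 0.953], [-0.443, -0.897, 0.003]]
delta [-0.054   0.7433  0.0718]
```

The model shows that low tilted poses need the wrist's other branch (q4 about π), and that needs q6 near +1.4 first. I'll roll the tool half a turn, which gives the same grasp, while moving to a clear spot off to the side.

{"method": "jog_arm", "body": {
  "rows": [
    [[1,0.01,0.43,-0.13,1.8],[1,0.01,0.43,-0.13,1.8],[1,0.01,0.43,-0.13,1.8],[1,0.01,0.43,-0.13,1.8],[1,0.01,0.43,-0.13,1.8],[1,0.01,0.43,-0.13,1.8],[1,0.01,0.43,-0.13,1.8],[1,0.01,0.43,-0.13,1.8],[1,0.01,0.43,-0.13,1.8],[1,0.01,0.43,-0.13,1.8]]
  ]
}}

```text
clock: 20.55
position: [0.6221, -0.3314, 0.4494]
tcp_rot: [0.955, 0.121, 0.212, -0.168]
wrist_force: [-0.2, -0.1, 0.6]
finger_gap: 1.002
```

{"method": "jog_arm", "body": {
  "rows": [
    [[1,0,0,0,1.34],[1,0,0,0,1.34],[1,0,0,0,1.34],[1,0,0,0,1.34],[1,0,0,0,1.34],[1,0,0,0,1.34],[1,0,0,0,1.34],[1,0,0,0,1.34]]
  ]
}}

```text
clock: 21.55
position: [0.6229, -0.3313, 0.4514]
tcp_rot: [0.677, 0.685, 0.062, -0.262]
wrist_force: [-0.3, 0.2, -0.8]
finger_gap: 0.999
```

```bash
python3 - <<'E'
from h import *
delta([.62,-.33,.25])
E
```

```text
pos [ 0.6229 -0.3313  0.4514] t 21.55 q [-0.88, -0.25, 1.89, 0.9, 0.67, 0.45] F [-0.3, 0.2, -0.8]
[[0.855, 0.44, -0.275], [-0.27, -0.076, -0.96], [-0.443, 0.895, 0.054]]
delta [ 0.0864 -0.1816 -0.0114]
```

{"method": "jog_arm", "body": {
  "rows": [
    [[1,0.085,-0.18,-0.01,0.06],[1,0.085,-0.18,-0.01,0.06],[1,0.085,-0.18,-0.01,0.06],[1,0.085,-0.18,-0.01,0.06],[1,0.085,-0.18,-0.01,0.06],[1,0.085,-0.18,-0.01,0.06]]
  ]
}}

```text
clock: 22.3
position: [0.6197, -0.3316, 0.254]
tcp_rot: [0.657, 0.704, 0.053, -0.263]
wrist_force: [-0.2, -0.1, 1.4]
finger_gap: 1.001
```

```bash
python3 - <<'E'
from h import *
s=get_state(); x=Rt(s)[:,0]
g=np.array([.497,-.079,.052])+.005*x; print(g)
pre=g-np.array([.954,-.301,0])*.13; pre[2]=.21; print(pre); delta(pre,s)
E
```

```text
[ 0.50127784 -0.08035454  0.04979425]
[ 0.37725784 -0.04122454  0.21      ]
pos [ 0.6197 -0.3316  0.254 ] t 22.3 q [-0.89, -0.04, 2.11, 1.53, 0.52, -0.23] F [-0.2, -0.1, 1.4]
[[0.856, 0.421, -0.301], [-0.271, -0.131, -0.954], [-0.441, 0.897, 0.002]]
delta [-0.2667 -0.1796 -0.2041]
```

```bash
cat > ik.py <<'E'
from h import *
from scipy.optimize import least_squares
D=[([.179,.547,.229],[1.045,.158,1.597,0,1.386,-.21]),([.7827,-.3018,.3562],[-.514,.989,.189,.007,1.931,-1.766]),([.5942,-.2207,.4499],[-.559,.169,1.162,.027,1.679,-1.81]),([.4413,-.2417,.172],[-.78,-.09,1.97,.06,1.13,-2.05]),([.4359,-.2399,.059],[-.78,.07,2.07,.07,.88,-2.08]),([.2978,-.0097,.5708],[-.46,-.61,1.56,.02,2.05,-1.71]),([.2602,.014,.856],[-.43,-.09,.42,.02,2.64,-1.67]),([.5601,-.0759,.7637],[-.34,.39,.19,-.02,2.3,-1.61]),([.889,-.2703,.6013],[-.46,.77,.18,.1,1.49,-1.69]),([.8344,-.2632,.8425],[-.51,.55,.18,.19,1.31,-1.71]),([.6229,-.3313,.4514],[-.88,-.25,1.89,.9,.67,.45]),([.6197,-.3316,.254],[-.89,-.04,2.11,1.53,.52,-.23])]
def fk(p,q):
    h,L1,L2,L3,a,off,e=p; E=lambda ax,t:R.from_euler(ax,t)
    r1=E('z',q[0]); r2=r1*E('y',q[1]); r3=r2*E('y',q[2]); r5=r3*E('z',q[3])*E('y',q[4])
    pos=np.array([0,0,h])+r1.apply([a,off,0])+r2.apply([0,0,L1])+r3.apply([e,0,L2])+r5.apply([0,0,L3])
    return pos,r5.apply([0,0,1])
r=least_squares(lambda p:np.concatenate([fk(p,q)[0]-x for x,q in D]),[.275,.4,.5,.33,0,.12,0]); P=r.x
lo=np.array([-2.91,-.94,.18,-1.29,.17,-3]);hi=np.array([2.91,2.29,2.7,4.43,2.64,3])
def ik(t,x,q0=(-.4,.2,2.4,2.8,.5,0)):
    s=least_squares(lambda q:np.r_[fk(P,q)[0]-t,.5*(fk(P,q)[1]-x)],q0,bounds=(lo,hi)); return s.x[:5].round(2),np.linalg.norm(s.fun[:3])
E
python3 - <<'E'
from ik import *
print(P.round(4),abs(r.fun).max())
s=get_state(); x=Rt(s)[:,0]; print(fk(P,s["qpos"])[1].round(3),x.round(3))
for t in([.501,-.08,.05],[.501,-.08,.08],[.53,-.08,.05],[.56,-.08,.05],[.62,.03,.05],[.673,.016,.05],[.4,-.05,.2],[.673,.016,.15]): print(t,ik(np.array(t),x))
E
```

```text
[2.943e-01 3.874e-01 5.192e-01 3.065e-01 3.000e-04 1.201e-01 4.830e-02] 0.003716423719639761
[ 0.856 -0.271 -0.441] [ 0.856 -0.271 -0.441]
[0.501, -0.08, 0.05] (array([-0.51,  0.1 ,  2.62,  2.85,  0.71]), np.float64(3.3986945212539033e-06))
[0.501, -0.08, 0.08] (array([-0.51, -0.07,  2.66,  2.79,  0.57]), np.float64(4.2826422728771685e-05))
[0.53, -0.08, 0.05] (array([-0.45,  0.17,  2.54,  2.93,  0.69]), np.float64(1.3858740622380825e-07))
[0.56, -0.08, 0.05] (array([-0.4 ,  0.22,  2.46,  3.  ,  0.66]), np.float64(1.2508690337730692e-08))
[0.62, 0.03, 0.05] (array([-0.02,  0.35,  2.26,  3.6 ,  0.62]), np.float64(1.6700531782789268e-08))
[0.673, 0.016, 0.05] (array([-0.05,  0.43,  2.13,  3.58,  0.57]), np.float64(9.945985474148881e-09))
[0.4, -0.05, 0.2] (array([-0.2 , -0.62,  2.7 ,  4.43,  0.17]), np.float64(0.08686602166605005))
[0.673, 0.016, 0.15] (array([-0.05,  0.16,  2.17,  3.83,  0.37]), np.float64(1.0726049354575438e-07))
```

```bash
python3 - <<'E'
from ik import *
s=get_state(); x=Rt(s)[:,0]; q=s["qpos"]
for t in([.60,-.25,.22],[.58,-.2,.2],[.54,-.14,.17],[.52,-.11,.15],[.501,-.08,.14],[.501,-.08,.11],[.501,-.08,.08],[.501,-.08,.05],[.56,-.08,.06],[.62,-.0,.06],[.673,.016,.05]):
    o=ik(np.array(t),x,np.clip(np.r_[o[0],0] if t[2]!=.22 else q,lo+.001,hi-.001)); print(t,o)
delta([.501,-.08,.14])
E
```

```text
[0.6, -0.25, 0.22] (array([-0.78, -0.14,  2.28,  1.72,  0.43]), np.float64(4.5203358382142236e-09))
[0.58, -0.2, 0.2] (array([-0.72, -0.21,  2.39,  1.88,  0.38]), np.float64(4.557139347045122e-08))
[0.54, -0.14, 0.17] (array([-0.64, -0.33,  2.56,  2.1 ,  0.35]), np.float64(1.2702347363574172e-07))
[0.52, -0.11, 0.15] (array([-0.59, -0.36,  2.63,  2.3 ,  0.34]), np.float64(1.8372568360990028e-07))
[0.501, -0.08, 0.14] (array([-0.51, -0.42,  2.7 ,  2.47,  0.3 ]), np.float64(1.6261424163668066e-08))
[0.501, -0.08, 0.11] (array([-0.51, -0.25,  2.68,  2.68,  0.43]), np.float64(2.135445714504892e-09))
[0.501, -0.08, 0.08] (array([-0.51, -0.08,  2.66,  2.79,  0.57]), np.float64(3.7088752818622836e-08))
[0.501, -0.08, 0.05] (array([-0.51,  0.1 ,  2.62,  2.85,  0.71]), np.float64(8.143777259630287e-08))
[0.56, -0.08, 0.06] (array([-0.4 ,  0.18,  2.47,  2.99,  0.62]), np.float64(2.036082859024802e-08))
[0.62, -0.0, 0.06] (array([-0.11,  0.31,  2.29,  3.47,  0.58]), np.float64(3.021641875859844e-08))
[0.673, 0.016, 0.05] (array([-0.05,  0.43,  2.13,  3.58,  0.57]), np.float64(1.3954632756601708e-08))
pos [ 0.6197 -0.3316  0.254 ] t 22.3 q [-0.89, -0.04, 2.11, 1.53, 0.52, -0.23] F [-0.2, -0.1, 1.4]
[[0.856, 0.421, -0.301], [-0.271, -0.131, -0.954], [-0.441, 0.897, 0.002]]
delta [-0.1195 -0.1852 -0.2045]
```

{"method": "jog_arm", "body": {
  "rows": [
    [[1,-0.08,-0.144,-0.168,0],[1,-0.08,-0.144,-0.168,0],[1,-0.08,-0.144,-0.168,0],[1,-0.08,-0.144,-0.168,0],[1,-0.08,-0.144,-0.168,0],[1,-0.08,-0.144,-0.168,0]]
  ]
}}

```text
clock: 23.05
position: [0.5422, -0.131, 0.1611]
tcp_rot: [0.657, 0.705, 0.053, -0.263]
wrist_force: [-0.3, -0.4, 0.4]
finger_gap: 0.996
```

```bash
python3 - <<'E'
from h import *
from scipy.optimize import least_squares
s=get_state(); delta([.502,-.080,.128],s)
for n in("side","wrist"):
    c=cam(n); Q=cloud(c).reshape(-1,3)
    Q=Q[(abs(Q[:,2]-.1)<.005)&(np.hypot(Q[:,0]-.497,Q[:,1]+.079)<.05)]
    if len(Q)>15: print(n,len(Q),least_squares(lambda p:np.hypot(Q[:,0]-p[0],Q[:,1]-p[1])-p[2],[.5,-.08,.03],loss='soft_l1',f_scale=.002).x.round(4))
save("s2.png",cam("side"))
E
```

```text
pos [ 0.5422 -0.131   0.1611] t 23.05 q [-0.61, -0.29, 2.56, 2.25, 0.35, -0.85] F [-0.3, -0.4, 0.4]
[[0.857, 0.419, -0.301], [-0.271, -0.131, -0.954], [-0.439, 0.898, 0.001]]
delta [-0.0337 -0.0533 -0.0366]
side 36 [ 0.4966 -0.0786  0.0324]
wrist 947 [ 0.4982 -0.0775  0.0324]
```

View pics/s2.png

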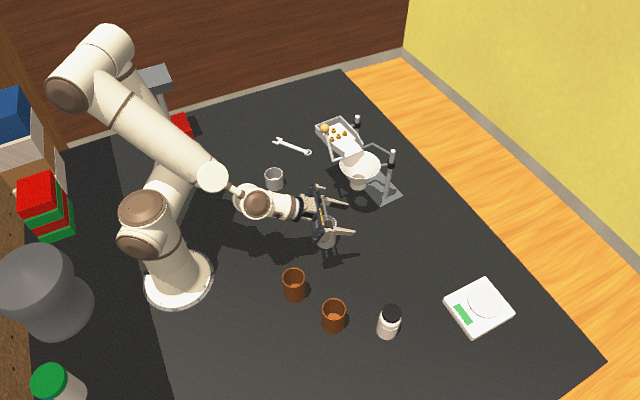

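The side view shows the tilted gripper at about (325,205) above the jar at (325,240), with the brown jars, bottle and short jar clear of it. The jar fix agrees across cameras at (0.497,-0.078). I'm going over it, straight down, and gripping.

{"method": "jog_arm", "body": {
  "rows": [
    [[1,-0.034,-0.0535,-0.037,0],[1,-0.034,-0.0535,-0.037,0],[1,-0.034,-0.0535,-0.037,0],[1,-0.034,-0.0535,-0.037,0]]
  ]
}}

```text
clock: 23.7
position: [0.5014, -0.0794, 0.1263]
tcp_rot: [0.656, 0.705, 0.053, -0.264]
wrist_force: [0.1, 0.1, -0.1]
finger_gap: 1.001
```

```bash
python3 - <<'E'
from h import *
delta([.5015,-.0797,.043])
E
```

```text
pos [ 0.5014 -0.0794  0.1263] t 23.7 q [-0.51, -0.34, 2.69, 2.6, 0.36, -1.15] F [0.1, 0.1, -0.1]
[[0.855, 0.422, -0.302], [-0.271, -0.134, -0.953], [-0.442, 0.897, 0.0]]
delta [ 0.037  -0.0746  0.0003]
```

{"method": "jog_arm", "body": {
  "rows": [
    [[1,0.0185,-0.0375,0,0],[1,0.037,-0.0745,0,0],[1,0.037,-0.0745,0,0],[1,0.037,-0.0745,0,0],[0.5,0.037,-0.0745,0,0],[0.5,0.037,-0.0745,0,0],[0.5,0.037,-0.0745,0,0],[0.5,0.037,-0.0745,0,0]]
  ],
  "newtons": 15
}}

```text
clock: 24.7
position: [0.5016, -0.0788, 0.0436]
tcp_rot: [0.656, 0.705, 0.053, -0.263]
wrist_force: [-2.9, -0.0, 5.8]
finger_gap: 0.748
```

```bash
python3 - <<'E'
from ik import *
s=get_state(); print(s["finger_gap"]); x=Rt(s)[:,0]
# funnel axis, refined from both cameras incl. spout
for n in("top","side"):
    c=cam(n); X=cloud(c).reshape(-1,3)
    for z0,r0 in((.21,.068),):
        Q=X[(abs(X[:,2]-z0)<.005)&(np.hypot(X[:,0]-.669,X[:,1]-.016)<.08)]
        print(n,len(Q),least_squares(lambda p:np.hypot(Q[:,0]-p[0],Q[:,1]-p[1])-p[2],[.669,.016,.066],loss='soft_l1',f_scale=.002).x.round(4))
    Q=X[(abs(X[:,2]-.1)<.006)&(np.hypot(X[:,0]-.497,X[:,1]+.079)<.05)]
    if len(Q)>10: print("jar",len(Q),least_squares(lambda p:np.hypot(Q[:,0]-p[0],Q[:,1]-p[1])-p[2],[.497,-.079,.032],loss='soft_l1',f_scale=.002).x.round(4))
p=s["position"]
delta(p+[0,0,.006],s); delta([.63,-.03,.05],s); delta([.669,.0155,.05],s)
for t in([.54,-.08,.05],[.6,-.04,.05],[.64,0,.05],[.673,.015,.05]): print(t,ik(np.array(t),x))
E
```

```text
0.7482520665063509
top 152 [0.6697 0.0173 0.065 ]
jar 71 [ 0.4974 -0.0754  0.0321]
side 115 [0.6689 0.0139 0.0649]
jar 87 [ 0.4965 -0.0786  0.0324]
pos [ 0.5016 -0.0788  0.0436] t 24.7 q [-0.51, 0.15, 2.61, 2.87, 0.75, -1.46] F [-2.9, -0.0, 5.8]
[[0.856, 0.42, -0.302], [-0.271, -0.133, -0.953], [-0.44, 0.898, 0.0]]
delta [-0.0026  0.0054  0.    ]
pos [ 0.5016 -0.0788  0.0436] t 24.7 q [-0.51, 0.15, 2.61, 2.87, 0.75, -1.46] F [-2.9, -0.0, 5.8]
[[0.856, 0.42, -0.302], [-0.271, -0.133, -0.953], [-0.44, 0.898, 0.0]]
delta [ 0.0939  0.0531 -0.0852]
pos [ 0.5016 -0.0788  0.0436] t 24.7 q [-0.51, 0.15, 2.61, 2.87, 0.75, -1.46] F [-2.9, -0.0, 5.8]
[[0.856, 0.42, -0.302], [-0.271, -0.133, -0.953], [-0.44, 0.898, 0.0]]
delta [ 0.115   0.0634 -0.1404]
[0.54, -0.08, 0.05] (array([-0.44,  0.19,  2.51,  2.95,  0.68]), np.float64(1.7940903078289558e-09))
[0.6, -0.04, 0.05] (array([-0.23,  0.3 ,  2.35,  3.25,  0.62]), np.float64(9.29347010643629e-09))
[0.64, 0, 0.05] (array([-0.1 ,  0.37,  2.23,  3.48,  0.59]), np.float64(2.287038811387614e-09))
[0.673, 0.015, 0.05] (array([-0.05,  0.43,  2.13,  3.57,  0.57]), np.float64(2.4254789863813133e-08))
```

Both cameras give the same jar-to-funnel vector, (0.172, 0.0926). I'll lift 5 mm, carry the jar under the spout and lower it.

{"method": "jog_arm", "body": {
  "rows": [
    [[0.5,-0.002,0.0045,0,0],[0.5,-0.002,0.0045,0,0],[0.5,0.028,0.02,-0.035,0],[0.5,0.059,0.0345,-0.07,0],[0.5,0.09,0.05,-0.105,0],[0.5,0.105,0.057,-0.123,0],[0.5,0.12,0.0645,-0.14,0],[0.5,0.12,0.0645,-0.14,0],[0.5,0.1225,0.06,-0.14,0],[0.5,0.1225,0.06,-0.14,0]]
  ]
}}

```text
clock: 26.05
position: [0.6733, 0.0139, 0.0433]
tcp_rot: [0.657, 0.705, 0.053, -0.263]
wrist_force: [-2.8, 4.0, 6.4]
finger_gap: 0.749
```

```bash
python3 - <<'E'
from h import *
s=get_state();delta([.669,.0155,.05],s); print((s["position"]-[.5016,-.0788,.0436]).round(4))
c=cam("side"); save("s3.png",c,(220,80,440,260),3)
E
```

```text
pos [0.6733 0.0139 0.0433] t 26.05 q [-0.06, 0.45, 2.13, 3.55, 0.59, -1.81] F [-2.8, 4.0, 6.4]
[[0.857, 0.419, -0.301], [-0.27, -0.132, -0.954], [-0.44, 0.898, 0.0]]
delta [-0.0071  0.0041 -0.0002]
[ 0.1717  0.0927 -0.0003]
```

View pics/s3.png

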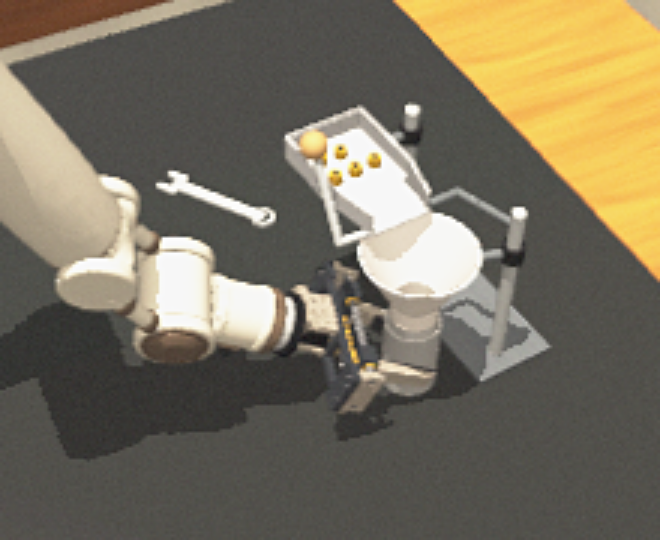

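The jar stands upright under the spout, at about (410,355) in this crop. Before releasing, I check that the lever-ball path and the retreat are reachable in this orientation.

```bash
python3 - <<'E'
from ik import *
s=get_state(); x=Rt(s)[:,0]; q=s["qpos"]
yaw=.08;Z=R.from_euler('z',yaw).as_matrix()
def st(p): return Z@(np.array(p)/1000)+[.6693,.0156,0]
print("ball",st([-74,105,319]).round(4))
off=-.007*x
pts=[[.6,.035,.043],[.575,.043,.043],[.55,0,.12],[.53,-.03,.2],[.52,0,.3],[.5,.05,.32]]
o=q
for t in pts: o=ik(np.array(t),x,np.clip(np.r_[o[:5],0],lo+.001,hi-.001)); print(t,o); o=o[0]
for th in(0,.35,.7,1.0):
    a=np.pi/6-th; b=st([-74,50+110*np.sin(a),224+110*np.cos(a)])+off
    for q0 in(o,[-.2,-.3,2.3,4,.3],[0,-.3,2.3,-1,.3],[0,-.3,2.2,0,.4]): print(th,b.round(3),*ik(b,x,np.clip(np.r_[q0,0],lo+.001,hi-.001)))
E
```

```text
ball [0.5871 0.1144 0.319 ]
[0.6, 0.035, 0.043] (array([-0.01,  0.35,  2.3 ,  3.59,  0.65]), np.float64(1.5750168801210464e-07))
[0.575, 0.043, 0.043] (array([0.02, 0.32, 2.35, 3.61, 0.68]), np.float64(8.075167866885829e-08))
[0.55, 0, 0.12] (array([-0.13, -0.07,  2.5 ,  3.52,  0.43]), np.float64(4.9849822605683365e-08))
[0.53, -0.03, 0.2] (array([-0.22, -0.41,  2.57,  3.7 ,  0.17]), np.float64(0.01071057453723063))
[0.52, 0, 0.3] (array([-0.13, -0.53,  2.52,  4.43,  0.17]), np.float64(0.04652394335675438))
[0.5, 0.05, 0.32] (array([-0.  , -0.54,  2.54,  4.43,  0.27]), np.float64(0.06448612301636354))
0 [0.581 0.116 0.322] [ 0.16 -0.25  2.31  4.43  0.4 ] 0.049514775300693155
0 [0.581 0.116 0.322] [ 0.16 -0.25  2.31  4.43  0.4 ] 0.04951254419369979
0 [0.581 0.116 0.322] [ 0.23 -0.33  2.21 -1.19  0.52] 7.479876671296909e-08
0 [0.581 0.116 0.322] [ 0.23 -0.33  2.21 -1.19  0.52] 3.557912176335264e-09
0.35 [0.584 0.08  0.335] [ 0.06 -0.31  2.33  4.43  0.32] 0.05027518503576328
0.35 [0.584 0.08  0.335] [ 0.06 -0.31  2.33  4.43  0.32] 0.050275535501977144
0.35 [0.584 0.08  0.335] [ 0.13 -0.4   2.23 -1.06  0.45] 7.607241414755335e-09
0.35 [0.584 0.08  0.335] [ 0.13 -0.4   2.23 -1.06  0.45] 4.303744068907461e-09
0.7 [0.587 0.042 0.335] [-0.04 -0.35  2.35  4.43  0.22] 0.04617027224827058
0.7 [0.587 0.042 0.335] [-0.04 -0.35  2.35  4.43  0.22] 0.04617054968134468
0.7 [0.587 0.042 0.335] [ 0.02 -0.44  2.26 -0.92  0.36] 7.129464902108589e-09
0.7 [0.587 0.042 0.335] [ 0.02 -0.44  2.26 -0.92  0.36] 1.8583354482091057e-07
1.0 [0.59  0.011 0.325] [-0.11 -0.36  2.36  4.43  0.17] 0.03873779918884203
1.0 [0.59  0.011 0.325] [-0.11 -0.36  2.36  4.43  0.17] 0.03873838955592237
1.0 [0.59  0.011 0.325] [-0.08 -0.46  2.29 -0.8   0.28] 2.465748840050673e-08
1.0 [0.59  0.011 0.325] [-0.08 -0.46  2.29 -0.8   0.28] 4.242779427683251e-09
```

The ball path works with q4 near -1, so I'll release, back straight out, and return by the open -y side.

{"method": "jog_arm", "body": {
  "rows": [
    [[1,0,0,0,0],[1,0,0,0,0],[1,0,0,0,0],[1,-0.03,-0.015,0,0],[1,-0.06,-0.03,0,0],[1,-0.094,-0.046,0,0],[1,-0.094,-0.046,0,0]]
  ]
}}

```text
clock: 26.98
position: [0.5703, 0.0463, 0.0403]
tcp_rot: [0.656, 0.705, 0.056, -0.265]
wrist_force: [0.6, 0.5, 0.9]
finger_gap: 1.001
```

```bash
python3 - <<'E'
from h import *
s=get_state();delta([.58,-.1,.11],s);delta([.6,-.22,.2],s)
c=cam("side"); save("s4.png",c,(300,110,430,230),4)
Q=cloud(c).reshape(-1,3)
# visible outer jar wall below spout
Q=Q[(Q[:,2]>.015)&(Q[:,2]<.085)&(np.hypot(Q[:,0]-.669,Q[:,1]-.016)<.05)]
from scipy.optimize import least_squares
print(len(Q),least_squares(lambda p:np.hypot(Q[:,0]-p[0],Q[:,1]-p[1])-.034,[.669,.016],loss='soft_l1',f_scale=.002).x.round(4))
E
```

```text
pos [0.5703 0.0463 0.0403] t 26.98 q [0.03, 0.32, 2.36, 3.63, 0.68, -1.81] F [0.6, 0.5, 0.9]
[[0.853, 0.427, -0.3], [-0.269, -0.133, -0.954], [-0.447, 0.894, 0.001]]
delta [0.0165 0.086  0.1367]
pos [0.5703 0.0463 0.0403] t 26.98 q [0.03, 0.32, 2.36, 3.63, 0.68, -1.81] F [0.6, 0.5, 0.9]
[[0.853, 0.427, -0.3], [-0.269, -0.133, -0.954], [-0.447, 0.894, 0.001]]
delta [0.0256 0.1911 0.2452]
283 [0.6687 0.0148]
```

View pics/s4.png

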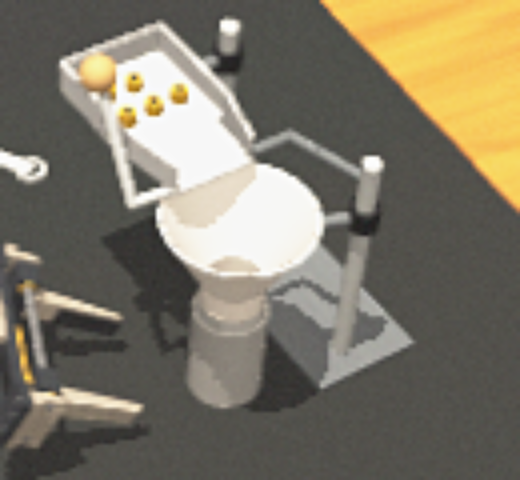

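The jar is released and stands at (0.6687,0.0148), about 1 mm from the funnel axis. I'm moving out along the -y side.

{"method": "jog_arm", "body": {
  "rows": [
    [[1,0.006,0.029,0.046,0],[1,0.011,0.058,0.092,0],[1,0.0165,0.086,0.137,0],[1,0.02,0.12,0.173,0],[1,0.023,0.155,0.21,0],[1,0.026,0.19,0.245,0],[1,0.035,0.23,0.29,0],[1,0.045,0.268,0.344,0],[1,0.045,0.268,0.344,0],[1,0.045,0.268,0.344,0]]
  ]
}}

```text
clock: 28.28
position: [0.6219, -0.3351, 0.2663]
tcp_rot: [0.657, 0.704, 0.051, -0.264]
wrist_force: [-0.0, 0.7, -1.2]
finger_gap: 1.001
```

```bash
python3 - <<'E'
from ik import *
s=get_state();x=Rt(s)[:,0]; o=s["qpos"]
for t in([.62,-.33,.45],[.68,-.25,.55],[.66,-.1,.55],[.6,0,.5],[.55,.1,.46],[.56,.115,.40],[.581,.116,.322]):
    o=ik(np.array(t),x,np.clip(np.r_[o[:5],0],lo+.001,hi-.001)); print(t,o); o=o[0]
delta([.62,-.33,.45],s);delta([.68,-.25,.55],s);delta([.6,0,.5],s)
E
```

```text
[0.62, -0.33, 0.45] (array([-0.88, -0.26,  1.9 ,  0.9 ,  0.67]), np.float64(3.3022752630966606e-08))
[0.68, -0.25, 0.55] (array([-0.65, -0.23,  1.68,  0.51,  0.66]), np.float64(1.4193044117900477e-08))
[0.66, -0.1, 0.55] (array([-0.35, -0.37,  1.79,  0.05,  0.6 ]), np.float64(4.2905896965239746e-09))
[0.6, 0, 0.5] (array([-0.11, -0.53,  1.99, -0.33,  0.59]), np.float64(2.4984272712162645e-08))
[0.55, 0.1, 0.46] (array([ 0.21, -0.54,  2.08, -0.77,  0.7 ]), np.float64(3.540274714512231e-08))
[0.56, 0.115, 0.4] (array([ 0.25, -0.46,  2.15, -0.94,  0.63]), np.float64(1.066252495657561e-08))
[0.581, 0.116, 0.322] (array([ 0.24, -0.32,  2.2 , -1.2 ,  0.53]), np.float64(3.534552261029955e-08))
pos [ 0.6219 -0.3351  0.2663] t 28.27 q [-0.89, -0.05, 2.1, 1.48, 0.51, -0.18] F [-0.0, 0.7, -1.2]
[[0.855, 0.419, -0.305], [-0.275, -0.131, -0.952], [-0.439, 0.898, 0.003]]
delta [-0.0837  0.1636 -0.0036]
pos [ 0.6219 -0.3351  0.2663] t 28.27 q [-0.89, -0.05, 2.1, 1.48, 0.51, -0.18] F [-0.0, 0.7, -1.2]
[[0.855, 0.419, -0.305], [-0.275, -0.131, -0.952], [-0.439, 0.898, 0.003]]
delta [-0.0983  0.2681 -0.0977]
pos [ 0.6219 -0.3351  0.2663] t 28.27 q [-0.89, -0.05, 2.1, 1.48, 0.51, -0.18] F [-0.0, 0.7, -1.2]
[[0.855, 0.419, -0.305], [-0.275, -0.131, -0.952], [-0.439, 0.898, 0.003]]
delta [-0.2136  0.157  -0.3116]
```

{"method": "jog_arm", "body": {
  "rows": [
    [[1,-0.084,0.163,-0.004,0],[1,-0.084,0.163,-0.004,0],[1,-0.084,0.163,-0.004,0],[1,-0.098,0.268,-0.098,0],[1,-0.098,0.268,-0.098,0],[0.5,-0.098,0.268,-0.098,0],[0.5,-0.213,0.157,-0.31,0],[0.5,-0.213,0.157,-0.31,0],[0.5,-0.213,0.157,-0.31,0],[0.5,-0.213,0.157,-0.31,0]]
  ]
}}

```text
clock: 29.52
position: [0.6035, -0.0132, 0.4987]
tcp_rot: [0.656, 0.705, 0.055, -0.265]
wrist_force: [0.6, 0.1, -0.6]
finger_gap: 0.508
```

```bash
python3 - <<'E'
from h import *
s=get_state();print(s["finger_gap"])
for n in("top","side"):
    c=cam(n);X=cloud(c);hsv=cv2.cvtColor(c["pixels"],cv2.COLOR_RGB2HSV)
    m=(np.linalg.norm(X-[.587,.114,.319],axis=2)<.03)&(hsv[...,1]>70)&(hsv[...,0]<25)
    q=X[m]; 
    from scipy.optimize import least_squares
    if len(q)>8: print(n,len(q),least_squares(lambda p:np.linalg.norm(q-p,axis=1)-.016,[.587,.114,.319],loss='soft_l1',f_scale=.002).x.round(4))
delta([.55,.1,.46],s); 
E
```

```text
0.5075338658139672
side 72 [0.5882 0.1146 0.3198]
pos [ 0.6035 -0.0132  0.4987] t 29.52 q [-0.15, -0.53, 2.0, -0.25, 0.58, 1.85] F [0.6, 0.1, -0.6]
[[0.854, 0.425, -0.3], [-0.269, -0.134, -0.954], [-0.446, 0.895, -0.0]]
delta [-0.0589 -0.0726 -0.0919]
```

```bash
python3 - <<'E'
from ik import *
s=get_state();x=Rt(s)[:,0]; o=s["qpos"]
for t in([.53,.12,.43],[.515,.1375,.325],[.582,.1165,.3225]):
    o=ik(np.array(t),x,np.clip(np.r_[o[:5],0],lo+.001,hi-.001)); print(t,o); o=o[0]; delta(t,s)
E
```

```text
[0.53, 0.12, 0.43] (array([ 0.27, -0.56,  2.15, -0.84,  0.71]), np.float64(8.636199765500228e-08))
pos [ 0.6034 -0.0086  0.4982] t 29.62 q [-0.14, -0.53, 2.0, -0.25, 0.58, 1.85] F [-0.0, -0.5, 0.8]
[[0.856, 0.427, -0.292], [-0.261, -0.13, -0.956], [-0.447, 0.895, 0.0]]
delta [-0.066  -0.1091 -0.1015]
[0.515, 0.1375, 0.325] (array([ 0.34, -0.48,  2.31, -1.13,  0.63]), np.float64(4.9113933655590274e-08))
pos [ 0.6034 -0.0086  0.4982] t 29.62 q [-0.14, -0.53, 2.0, -0.25, 0.58, 1.85] F [-0.0, -0.5, 0.8]
[[0.856, 0.427, -0.292], [-0.261, -0.13, -0.956], [-0.447, 0.895, 0.0]]
delta [-0.0365 -0.2117 -0.1139]
[0.582, 0.1165, 0.3225] (array([ 0.23, -0.33,  2.21, -1.16,  0.51]), np.float64(1.0103010043103776e-08))
pos [ 0.6034 -0.0086  0.4982] t 29.62 q [-0.14, -0.53, 2.0, -0.25, 0.58, 1.85] F [-0.0, -0.5, 0.8]
[[0.856, 0.427, -0.292], [-0.261, -0.13, -0.956], [-0.447, 0.895, 0.0]]
delta [ 0.0274 -0.1826 -0.1134]
```

{"method": "jog_arm", "body": {
  "rows": [
    [[0.5,-0.066,-0.109,-0.1,0],[0.5,-0.066,-0.109,-0.1,0],[0.5,-0.066,-0.109,-0.1,0],[0.5,-0.037,-0.21,-0.11,0],[0.5,-0.037,-0.21,-0.11,0],[0.5,-0.037,-0.21,-0.11,0],[0.5,-0.037,-0.21,-0.11,0]]
  ]
}}

```text
clock: 30.5
position: [0.5183, 0.1273, 0.3311]
tcp_rot: [0.656, 0.705, 0.054, -0.264]
wrist_force: [0.7, 0.5, 1.6]
finger_gap: 0.501
```

```bash
python3 - <<'E'
from h import *
s=get_state();print(s["finger_gap"]); delta([.582,.1165,.3225],s)
c=cam("side");save("s5.png",c,(250,60,450,210),3)
E
```

```text
0.5010200436581095
pos [0.5183 0.1273 0.3311] t 30.5 q [0.32, -0.5, 2.31, -1.11, 0.63, 2.91] F [0.7, 0.5, 1.6]
[[0.855, 0.422, -0.302], [-0.27, -0.134, -0.953], [-0.443, 0.897, -0.001]]
delta [ 0.0612  0.0206 -0.0089]
```

View pics/s5.png

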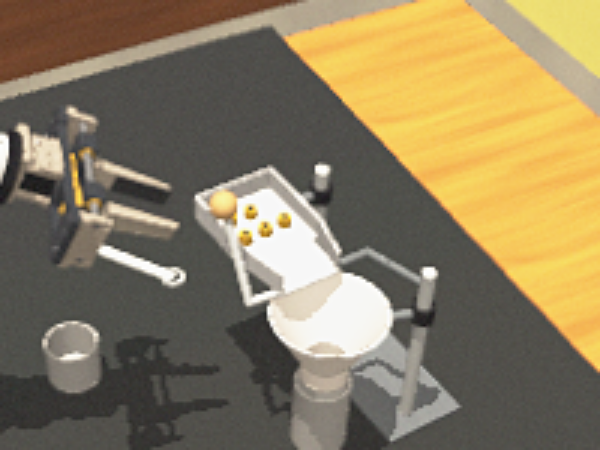

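The open jaws, at about (175,205) in the crop, are lined up with the ball at (222,204), and the jar stays under the spout. I'm moving in around the ball.

{"method": "jog_arm", "body": {
  "rows": [
    [[0.5,0,0.02,-0.009,0],[0.5,0.03,0.02,-0.009,0],[0.5,0.061,0.02,-0.009,0],[0.5,0.061,0.02,-0.009,0]]
  ]
}}

```text
clock: 31.05
position: [0.5822, 0.1156, 0.3213]
tcp_rot: [0.655, 0.705, 0.053, -0.265]
wrist_force: [0.3, 0.0, -0.2]
finger_gap: 0.501
```

```bash
python3 - <<'E'
from h import *
s=get_state();print(s["finger_gap"])
Z=R.from_euler('z',.08).as_matrix(); c=np.array([.6693,.0156,0]); x=Rt(s)[:,0]
b0=None
delta(s["position"],s)
B=np.array([.588,.1146,.3195]); 
for th in(0,.15,.3,.45,.6,.75,.9,1.0,1.03):
    a=np.pi/6-th; d=Z@np.array([0,110*(np.sin(a)-.5),110*(np.cos(a)-np.cos(np.pi/6))])/1000
    # aim ahead 7 mm in push dir for slack
    lead=Z@np.array([0,-.006,0]); t=B-.007*x+d+lead
    print(th,(Rt(s).T@(t-s["position"])).round(4).tolist())
im=cam("side"); save("s6.png",im,(280,80,400,180),4)
E
```

```text
0.5007956490265739
pos [0.5822 0.1156 0.3213] t 31.05 q [0.23, -0.32, 2.21, -1.19, 0.52, 2.97] F [0.3, 0.0, -0.2]
[[0.854, 0.422, -0.304], [-0.272, -0.135, -0.953], [-0.443, 0.896, -0.0]]
delta [0. 0. 0.]
0 [0.0011, 0.002, 0.0047]
0.15 [0.0029, 0.011, 0.0185]
0.3 [0.0062, 0.018, 0.0331]
0.45 [0.0106, 0.0229, 0.0481]
0.6 [0.0162, 0.0256, 0.0634]
0.75 [0.0229, 0.0262, 0.0785]
0.9 [0.0304, 0.0244, 0.093]
1.0 [0.0358, 0.022, 0.1023]
1.03 [0.0375, 0.0211, 0.105]
```

View pics/s6.png

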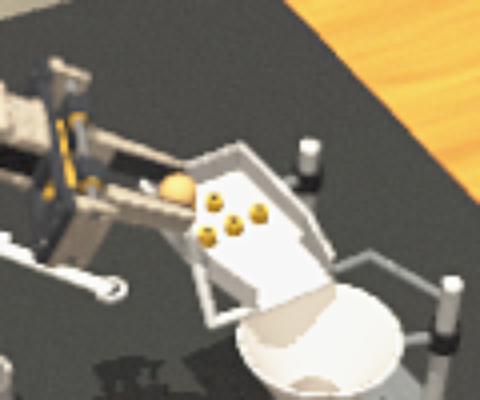

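The ball is between the fingers, at (178,188) in the crop. I'm tipping slowly.

{"method": "jog_arm", "body": {
  "rows": [
    [[0.5,0.002,0.006,0.011,0],[0.5,0.003,0.011,0.0185,0],[0.5,0.0045,0.0145,0.026,0],[0.5,0.006,0.018,0.033,0],[0.5,0.0085,0.0205,0.0405,0],[0.5,0.0105,0.023,0.048,0],[0.5,0.0135,0.0243,0.0555,0],[0.5,0.016,0.0256,0.063,0],[0.5,0.016,0.0256,0.063,0],[0.5,0.016,0.0256,0.063,0]]
  ]
}}

```text
clock: 32.35
position: [0.5875, 0.0509, 0.3411]
tcp_rot: [0.656, 0.706, 0.053, -0.26]
wrist_force: [2.0, 5.3, 4.1]
finger_gap: 0.5
```

```bash
python3 - <<'E'
from h import *
delta([.59,.011,.325]); save("s7.png",cam("side"),(280,80,410,210),4)
E
```

```text
pos [0.5875 0.0509 0.3411] t 32.35 q [0.04, -0.44, 2.25, -0.94, 0.38, 2.63] F [2.0, 5.3, 4.1]
[[0.859, 0.416, -0.298], [-0.266, -0.133, -0.955], [-0.437, 0.9, -0.004]]
delta [ 0.0198 -0.0082  0.0374]
```

View pics/s7.png

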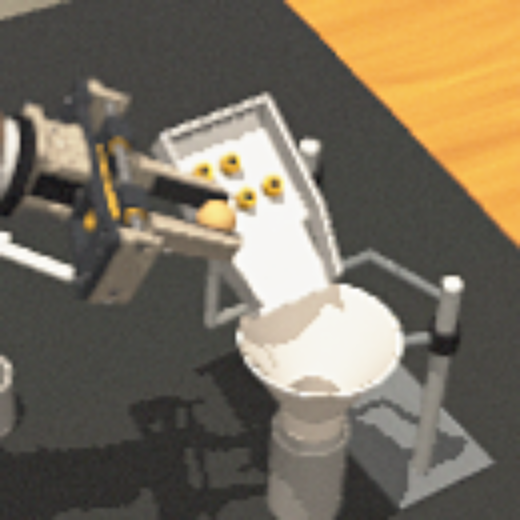

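{"method": "jog_arm", "body": {
  "rows": [
    [[0.5,0.0033,0.0003,0.0075,0],[0.5,0.0067,0.0006,0.015,0],[0.5,0.0105,-0.0003,0.022,0],[0.5,0.014,-0.0012,0.0295,0],[0.5,0.0175,-0.003,0.036,0],[0.5,0.021,-0.0045,0.042,0],[0.5,0.021,-0.0045,0.042,0],[0.5,0.021,-0.0045,0.042,0],[0.5,0.021,-0.0045,0.042,0],[0.5,0.021,-0.0045,0.042,0]]
  ]
}}

```text
clock: 33.65
position: [0.5892, 0.0039, 0.3211]
tcp_rot: [0.656, 0.705, 0.055, -0.265]
wrist_force: [0.1, 0.3, 1.3]
finger_gap: 0.501
```

```bash
python3 - <<'E'
from h import *
delta([.59,.011,.325]); s=cam("side");t=cam("top")
a=cv2.resize(s["pixels"][80:210,270:410],None,fx=3,fy=3);b=cv2.resize(t["pixels"][90:200,220:350],(420,355))
a=cv2.copyMakeBorder(a,0,max(0,355-a.shape[0]),0,0,0);b=cv2.copyMakeBorder(b,0,a.shape[0]-355,0,0,0)
m=np.hstack([a,b])[...,::-1]; cv2.imwrite("pics/s8.png",cv2.resize(m,None,fx=.94,fy=.94))
E
```

```text
pos [0.5892 0.0039 0.3211] t 33.65 q [-0.1, -0.46, 2.3, -0.75, 0.27, 2.4] F [0.1, 0.3, 1.3]
[[0.853, 0.425, -0.302], [-0.271, -0.134, -0.953], [-0.446, 0.895, 0.001]]
delta [-0.0029  0.0029 -0.007 ]
```

View pics/s8.png

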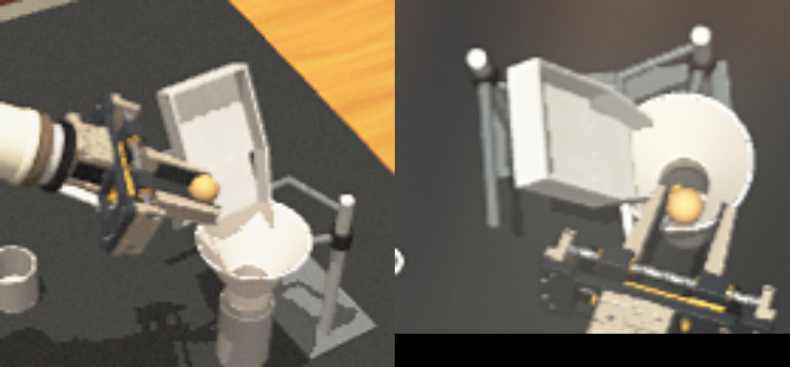

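The tray is empty and the jar is still under the spout. I'm swinging the lever back with a slight roll to keep joint 6 off its limit.

{"method": "jog_arm", "body": {
  "rows": [
    [[0.5,-0.004,0.0005,-0.011,-0.05],[0.5,-0.011,0.0013,-0.023,-0.1],[0.5,-0.0186,0.003,-0.0377,-0.15],[0.5,-0.0253,0.0025,-0.0528,-0.15],[0.5,-0.031,0,-0.068,-0.15],[0.5,-0.0353,-0.005,-0.083,-0.15],[0.5,-0.0386,-0.012,-0.0977,-0.15],[0.5,-0.0405,-0.019,-0.109,-0.15],[0.5,-0.0405,-0.019,-0.109,-0.15],[0.5,-0.0405,-0.019,-0.109,-0.15]]
  ]
}}

```text
clock: 35.0
position: [0.5797, 0.1211, 0.3228]
tcp_rot: [0.707, 0.654, 0.074, -0.26]
wrist_force: [-0.0, -0.2, -0.7]
finger_gap: 0.504
```

```bash
cat > chk.py <<'E'
from h import *
from scipy.optimize import least_squares
s=get_state();delta(s["position"],s)
for n in("top","side"):
    c=cam(n);X=cloud(c);hsv=cv2.cvtColor(c["pixels"],cv2.COLOR_RGB2HSV)
    m=(np.linalg.norm(X-[.587,.105,.32],axis=2)<.04)&(hsv[...,1]>70)&(hsv[...,0]<25)
    q=X[m]
    if len(q)>8: print(n,"ball",len(q),least_squares(lambda p:np.linalg.norm(q-p,axis=1)-.016,[.587,.11,.319],loss='soft_l1',f_scale=.002).x.round(4))
    m=(abs(X[...,0]-.68)<.13)&(abs(X[...,1]-.08)<.18)&(hsv[...,1]>110)&(hsv[...,0]>12)&(hsv[...,0]<32)
    k,l,st,ce=cv2.connectedComponentsWithStats(m.astype(np.uint8)); print(n,"brass",[(ce[i].round(0).tolist(),int(st[i,4]),X[l==i].mean(0).round(3).tolist()) for i in range(1,k)])
    # tray floor plane tilt
    Z=R.from_euler('z',.08).as_matrix(); S=(X-[.6693,.0156,0])@Z
    f=(abs(S[...,0])<.035)&(S[...,1]>.07)&(S[...,1]<.18)&(X[...,2]>.2)&(X[...,2]<.26)
    if f.sum()>20: p=np.polyfit(S[f][:,1],S[f][:,2],1); print("tray slope",p.round(3),f.sum())
E
python3 chk.py
```

```text
pos [0.5797 0.1211 0.3228] t 35.0 q [0.25, -0.32, 2.2, -1.19, 0.54, 2.82] F [-0.0, -0.2, -0.7]
[[0.854, 0.465, -0.235], [-0.27, 0.01, -0.963], [-0.445, 0.885, 0.134]]
delta [0. 0. 0.]
top ball 91 [0.5884 0.1138 0.3197]
top brass [([312.0, 154.0], 27, [0.688, 0.029, 0.031]), ([262.0, 191.0], 1, [0.574, 0.197, 0.001])]
tray slope [0.02  0.222] 900
side ball 34 [0.5863 0.1111 0.3217]
side brass [([321.0, 126.0], 7, [0.579, 0.113, 0.334]), ([327.0, 127.0], 13, [0.592, 0.102, 0.331])]
tray slope [0.024 0.223] 374
```

{"method": "jog_arm", "body": {
  "rows": [
    [[0.5,-0.025,0,0,0],[0.5,-0.055,0,0,0],[0.5,-0.085,0,0,0],[0.5,-0.085,0,0,0],[0.5,-0.085,0,0,0]]
  ]
}}

```text
clock: 35.72
position: [0.5076, 0.144, 0.3607]
tcp_rot: [0.707, 0.654, 0.074, -0.26]
wrist_force: [-0.7, 0.7, -0.1]
finger_gap: 0.502
```

```bash
python3 chk.py; python3 - <<'E'
from h import *
from scipy.optimize import least_squares
t=cam("top");c=cam("side"); X=cloud(c).reshape(-1,3)
Q=X[(X[:,2]>.015)&(X[:,2]<.085)&(np.hypot(X[:,0]-.669,X[:,1]-.016)<.05)]
print("jar",len(Q),least_squares(lambda p:np.hypot(Q[:,0]-p[0],Q[:,1]-p[1])-.034,[.669,.016],loss='soft_l1',f_scale=.002).x.round(4))
a=cv2.resize(t["pixels"][110:180,280:350],(400,400));b=cv2.resize(c["pixels"][100:210,300:410],(400,400))
cv2.imwrite("pics/s9.png",np.hstack([a,b])[...,::-1])
E
```

```text
pos [0.5076 0.144  0.3607] t 35.73 q [0.38, -0.52, 2.26, -1.06, 0.71, 2.7] F [-0.7, 0.7, -0.1]
[[0.854, 0.464, -0.235], [-0.27, 0.01, -0.963], [-0.444, 0.886, 0.134]]
delta [0. 0. 0.]
top ball 77 [0.5885 0.1148 0.3196]
top brass [([312.0, 154.0], 25, [0.688, 0.029, 0.03])]
tray slope [0.021 0.222] 904
side ball 53 [0.5883 0.1119 0.321 ]
side brass [([324.0, 129.0], 42, [0.584, 0.103, 0.326])]
tray slope [0.019 0.224] 381
jar 281 [0.6691 0.0159]
```

View pics/s9.png

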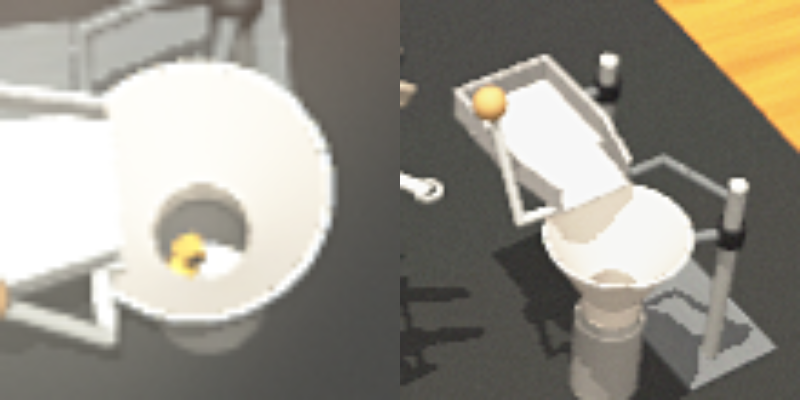

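```bash
python3 - <<'E'
from h import *
c=cam("top");X=cloud(c);hsv=cv2.cvtColor(c["pixels"],cv2.COLOR_RGB2HSV)
m=(X[...,0]>.4)&(X[...,0]<.85)&(abs(X[...,1])<.42)&(hsv[...,1]>110)&(hsv[...,0]>12)&(hsv[...,0]<32)
k,l,st,ce=cv2.connectedComponentsWithStats(m.astype(np.uint8)); print([(ce[i].round().tolist(),int(st[i,4]),X[l==i].mean(0).round(3).tolist()) for i in range(1,k)])
robot.close_job()
E
```

```text
[([312.0, 154.0], 25, [0.688, 0.029, 0.03]), ([234.0, 208.0], 2, [0.453, 0.194, 0.423]), ([234.0, 212.0], 5, [0.444, 0.196, 0.421]), ([267.0, 216.0], 4, [0.434, 0.118, 0.43]), ([251.0, 220.0], 62, [0.428, 0.16, 0.401]), ([266.0, 219.0], 5, [0.425, 0.119, 0.429]), ([256.0, 229.0], 12, [0.41, 0.155, 0.364]), ([438.0, 234.0], 12, [0.412, -0.352, 0.082]), ([446.0, 236.0], 16, [0.406, -0.379, 0.069]), ([429.0, 237.0], 3, [0.408, -0.337, 0.018]), ([432.0, 236.0], 1, [0.409, -0.339, 0.052]), ([436.0, 239.0], 22, [0.404, -0.361, 0.008]), ([440.0, 236.0], 1, [0.41, -0.367, 0.038]), ([451.0, 239.0], 1, [0.403, -0.413, -0.006])]
the job is handed in; nothing more can be done
```

The job is handed in: the filled tall grey jar stands under the spout and the tray is back level. It took about 36 s of the 72 s allowed, but I could not count all five nuts.

I picked up the tall jar and set it down in the open. The gripper body would have hit the funnel with the tool pointing straight down. So I tilted the tool about 64° by pushing the arm against its reach limits, then regripped the jar and placed it under the spout. I tipped the tray and lowered it again with the lever ball held loosely between the fingers, then backed the gripper clear.

Last checks:
- **Jar:** its centre measured (0.669, 0.016), within about 2 mm of the funnel axis, and it looked upright.
- **Tray:** its measured slope was about 0.02 rad, and it was empty.
- **Nuts:** the funnel was clear and I saw no brass on the bench. Brass showed inside the jar at z ≈ 0.03, but only one or two nuts were visible through the spout. That all five are in the jar is inferred from the empty tray, funnel and bench.
- **Robot:** the gripper was about 85 mm clear of the ball, with wrist force about 0.
- **Short jar, bottle and wrench:** I never touched them on purpose and kept the arm clear of them, but I did not measure them again at the end.

No check failed. The two cameras differed by about 3 mm sideways, and both gave the same jar-to-funnel distance before the placing.

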